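Walk a stuck filter module out of its dock with a mallet

TASK

The aluminium filter module is stuck in the sprung clips of its dock: pick up the mallet by its handle and, with light taps of the mallet head on the blue pads at the left and right ends of the module's back (the side with the black socket block), turn about, walk it forward until the whole yellow band on its top has come out from under the steel cross bar, leaving it square in the dock and still held by both clips. Never hit hard, never let one end get more than about 20 mm ahead of the other, and touch the module with nothing but the mallet. Then stand the mallet head-down on its black mat again, let go, and leave everything else on the bench where it is.

Things in the scene. Friction and masses are not known exactly. Their poses are not given: they have to be found in the camera images.
- dock: Fixed steel docking tray, base 170 x 250 x 8 mm, x = -80 to 90. Origin: on the table, mid-tray; +x (away from the robot) is the way the module comes out, +y left; yaw within 0.3 rad of the world. Sprung copper clips at x = -10 press on the module's two ends (y = +-80); their grey housings, x = -27 to 7, |y| = 106 to 122, are 52 mm high.
- socket (a point): Centre of the top of the fixed black socket block (68 mm above the table) that stands behind the middle of the module: 30 (dock x) x 44 (dock y) mm, its front face 52 mm behind the dock's origin. It leaves only the two ends of the module's back free. Axes as the dock's.
- bar (a point): Centre of the top of the fixed steel cross bar over the module, 78 mm above the table: 30 (dock x) x 226 (dock y) x 10 mm, 12 to 42 mm forward of the dock's origin, on posts at y = +-106 mm. Axes as the dock's.
- module: Loose aluminium block 100 (x) x 160 (y) x 50 (z) mm, about 0.8 kg, on the dock's base; origin: centre of its underside, 8 mm above the table, at first 0 to 6 mm forward of the dock's origin and up to 0.03 rad askew. Pushed at one end with 6 to 12 N it pivots about the clip at the other end and stays where left. Over 0.13 rad askew (20 mm) spoils it; beyond 45 mm forward it leaves the clips.
- pad_left (a point): Centre of the left (y = +57 mm) blue pad, 36 x 34 mm, on the module's back face (x = -50 mm), 23 mm above its underside: tap here, towards the module's +x. Axes as the module's.
- pad_right (a point): The same for the right pad (y = -57 mm).
- band (a point): Middle of the yellow band on the module's top, 18 (x) x 158 (y) mm, 24 mm forward of the module's origin. Right under the cross bar at first (hidden from above); all of it is out when the module's origin is 27 mm forward of the dock's origin.
- mallet_mid (a point): Middle of the mallet, half-way up (62 mm above its underside), on the handle's axis. The 0.35 kg mallet stands head-down on the mat, handle up. Head: 90 (x) x 42 (y) x 45 (z) mm, with orange striking faces at x = +-45 mm, head centre 39.5 mm below this point. Handle: upright bar 28 (x) x 24 (y) mm from the head's top (17 mm below this point) to 59 mm above it. Axes: x along the head, z up the handle.
- mallet: The same mallet; origin at the centre of the head's underside.
- mat: Black rubber mat 120 x 120 x 4 mm, fixed on the table to the left or right of the dock, where the mallet starts and ends. Origin: centre of its underside, on the table.
- parts_tray: Bystander: blue divided tray 120 x 120 x 35 mm, on the side of the dock away from the mat. Origin under its centre.
- mug: Bystander: white mug, 80 mm across, 90 mm high. Origin under its centre.
- headphones: Bystander: black headphones lying down, about 170 x 130 x 50 mm. Origin on the table, amid the band's arc.

How it is judged:
By the outcome, as a careful person would: the job done as asked, in the order asked, and still so for the second after the job is handed in, with the robot touching nothing.
It also fails if it takes over 72 s, if anything falls off the work surface, if the arm or the gripper's body presses on something with over 40 N, if the wrist force passes 120 N, or if a joint passes its speed limit or range.

ROBOT

A 6-joint arm with a two-finger parallel gripper is mounted at the origin on the work surface. World frame = base frame: x ahead of the robot, y to its left, z up, the work surface at z = 0. Lengths are in mm, angles in rad, forces in N, time in s.
With the tool pointing down it reaches from about 275 to 1000 mm from the base axis. Payload 8.4 kg.
Tool frame: the origin (TCP) lies at the very end of the fingers, on their centre line; the grasp point (between the pads) lies 19 mm behind it (r.pinch_z is the distance from the TCP to the grasp point, in mm); z points along the fingers, y is the direction in which the jaws open and shut (so a half turn about z gives the same grasp; the last joint's range is limited). The gripper opens to 85 mm and grips with 20 to 120 N. Pads are 22 mm wide; open, the fingers measure 114 mm over their backs; the gripper's body (76 mm by 85 mm) begins 54 mm behind the grasp point. The pads swing forward as they close: fully open they stand 13 mm farther back than shut.
Start: joints at [1.334, 0.353, 1.633, -0, 1.155, -0.002], TCP at [145.404, 607.853, 231.281] pointing down, gripper open.
Joint ranges: [-2.63, 2.63], [-0.92, 2.1], [0.06, 2.66], [-1.3, 4.44], [0, 2.69], [-3.02, 3.02]. Speed limits (rad/s): [2.22, 2.22, 2.79, 3.14, 3.14, 3.14].

INTERFACE

Orientations are given as [roll, pitch, yaw] about the fixed x, y, z axes, in that order (R = Rz(yaw) Ry(pitch) Rx(roll)).
In Python, from rig import r, optics gives the robot as it stands.
- The arm moves only by the shell command python3 -m creep 'ROWS' [FORCE]. ROWS is JSON, a list of rows, each an object with "dp": the shift along the tool's x, y, z in mm, a list of three; "angular": the turn, a rotation vector about the tool's x, y, z in rad, a list of three; "fingers": the finger opening in mm, from 0 to 85.4. In form: [{"dp": [dx, dy, dz], "angular": [wx, wy, wz], "fingers": fingers}, ...]. A call has 1 to 5 rows; each row is the pose to reach, as a shift and turn from the pose commanded when the call began, along the tool's axes at that moment; what a row does not reach only later rows make up. A row lasts 1/12 s, in which the tool goes at most 41.7 mm and 7.16 degrees, less where a joint would pass 70% of its speed; a pose out of reach is approached as far as the arm can. A call with a gripper value outside its range is refused whole. The fingers move at their own pace and stop on an object; FORCE is the grip in N (left out, the last holds). Time passes only in rows, so rows that repeat a pose let the fingers close. It gives the time, the measured TCP pose, the force and the opening at its end, in the units of the state.
- r.sense(): the state, without advancing time (a new reading comes with each control period).
- optics.grab_frame(name): name is "scene" or "top"; returns the picture (480x640x3 uint8, blue, green, red); there is no depth.
- optics.camera_params(name): a dict with "fx", "fy", "cx", "cy" (pixels), "eye" and "rotation" of the camera in the world. Camera axes: x right, y up, looking along -z (the intrinsics and any distortion apply to the point x, -y, -z); pixel columns grow to the right and rows downward; lengths in mm; the calibration is good to about 2 mm. A picture is of the moment at which its call begins. camera_params takes no time and is no camera call.
- r.sign_off(): hands the job in, once; it reports no verdict.
The state is a dict: "clock": time; "qpos": joint angles; "qvel": joint speeds; "joint_efforts": joint torques, N m; "eef_pos": TCP position; "tcp_rot": TCP orientation; "contact_force": force on the tool from outside, world axes, zero at the start; "wrist_torque": the same for the moment, N m; "opening": opening from 0.0 (shut) to 1.0 (fully open).
Only numpy, scipy, OpenCV 4.12 (cv2) and the standard library are available. Lean on these libraries where they do the work, as an engineer would, in place of code of your own. Each camera call takes 0.05 s, during which the arm holds its last target.

## Working session

There is one attempt and no reset: what is moved stays moved. The work goes in short steps, Python scripts to look and compute and a shell command to move; the robot and the scene stay as the last step left them, time stands still between calls to the robot, and variables do not carry over. Pictures are saved under pics/ and viewed, and the job is handed in when it is done.

```bash
ls; mkdir -p pics; python3 - <<'E'
from rig import r, optics
import cv2
for n in("scene","top"):
    cv2.imwrite(f"pics/{n}0.png",optics.grab_frame(n)); print(n,optics.camera_params(n))
print(r.sense(), r.pinch_z)
E
```

```text
pics
scene {'fx': 573.1982274319683, 'fy': 573.1982274319683, 'cx': 324.3518930134658, 'cy': 241.71736726876077, 'eye': array([1427.74676083,  -86.85444957,  795.37124206]), 'rotation': array([ 0.89580107, -0.01046773,  1.44048517])}
top {'fx': 593.0731012087106, 'fy': 593.0731012087106, 'cx': 322.2840194708013, 'cy': 239.36730320211367, 'eye': array([ 432.03374109,   12.40848482, 1566.80624489]), 'rotation': array([ 0.08687359,  0.01062699, -1.56359869])}
{'clock': 0.1, 'qpos': array([ 1.33363526e+00,  3.53590143e-01,  1.63407277e+00,  1.68790946e-05,
        1.15520462e+00, -2.37811488e-03]), 'qvel': array([ 0.00195865, -0.00144999, -0.00137357, -0.00181615, -0.00066024,
       -0.00023949]), 'joint_efforts': array([ 1.16337324e-03, -6.06353688e+01, -3.42817569e+01,  1.02341639e-04,
        3.81545542e-03, -3.15776401e-05]), 'eef_pos': array([145.27370293, 607.43220801, 230.62416457]), 'tcp_rot': array([-3.14031782e+00, -1.84653616e-05,  2.90680286e+00]), 'contact_force': array([-0.0170188 , -0.74548065, -0.49105289]), 'wrist_torque': array([ 0.01535529, -0.02710934, -0.06494809]), 'opening': 1.000792367921361} 18.700000000000003
```

View pics/scene0.png

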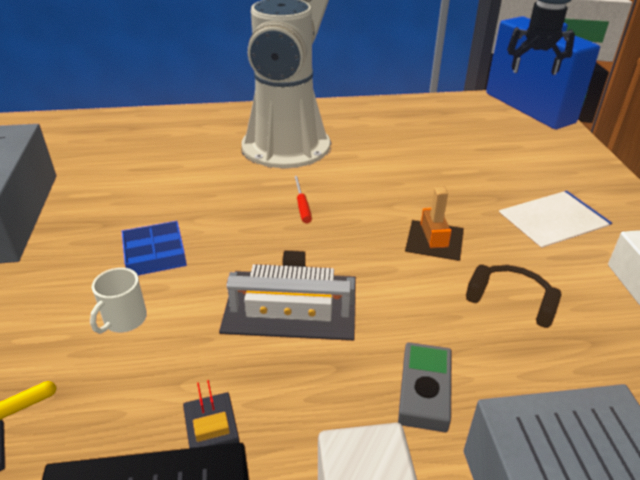

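View pics/top0.png

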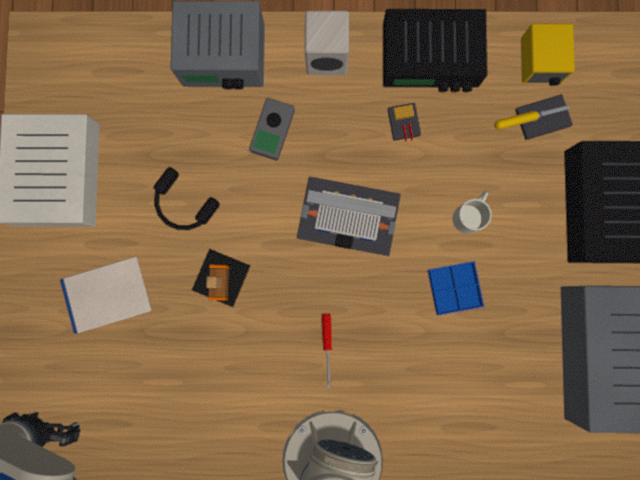

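```bash
cat > h.py <<'E'
import numpy as np,cv2
from scipy.spatial.transform import Rotation as Ro
from rig import r,optics
def cam(n):
    c=optics.camera_params(n); return c,Ro.from_euler('xyz',c['rotation']).as_matrix(),np.array(c['eye'])
def proj(n,p):
    c,R,e=cam(n); q=(np.atleast_2d(p)-e)@R; return np.c_[c['cx']+c['fx']*q[:,0]/-q[:,2], c['cy']+c['fy']*-q[:,1]/-q[:,2]]
def ray(n,uv):
    c,R,e=cam(n); uv=np.atleast_2d(uv).astype(float)
    d=np.c_[(uv[:,0]-c['cx'])/c['fx'],-(uv[:,1]-c['cy'])/c['fy'],-np.ones(len(uv))]@R.T
    return e,d
def onz(n,uv,z):
    e,d=ray(n,uv); return e+d*((z-e[2])/d[:,2])[:,None]
def crop(n,img,x0,y0,x1,y1,s,out): cv2.imwrite(out,cv2.resize(img[y0:y1,x0:x1],None,fx=s,fy=s,interpolation=cv2.INTER_CUBIC))
E
python3 - <<'E'
from h import *
t=cv2.imread('pics/top0.png');s=cv2.imread('pics/scene0.png')
crop('',t,285,165,415,265,6,'pics/c1.png');crop('',t,180,240,260,315,8,'pics/c2.png')
crop('',s,210,240,370,345,5,'pics/c3.png');crop('',s,395,180,475,265,7,'pics/c4.png')
E
```

```text
(no output)
```

View pics/c1.png

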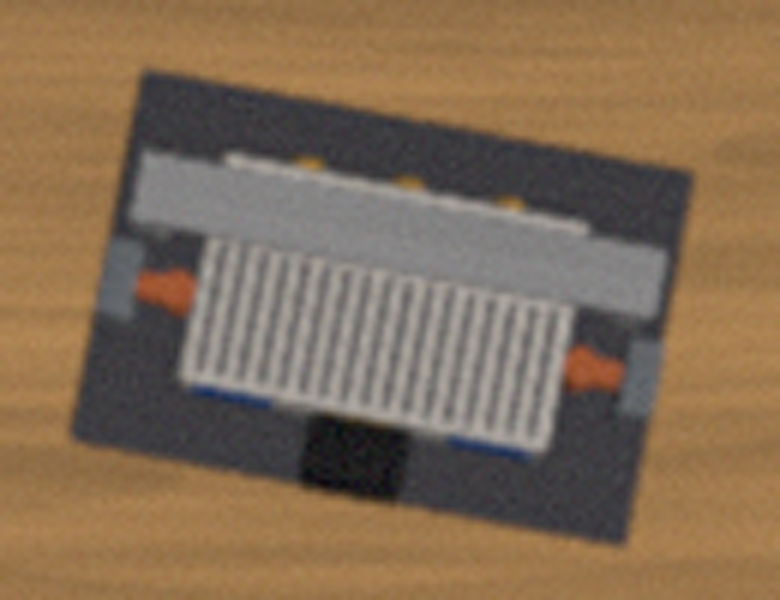

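View pics/c2.png

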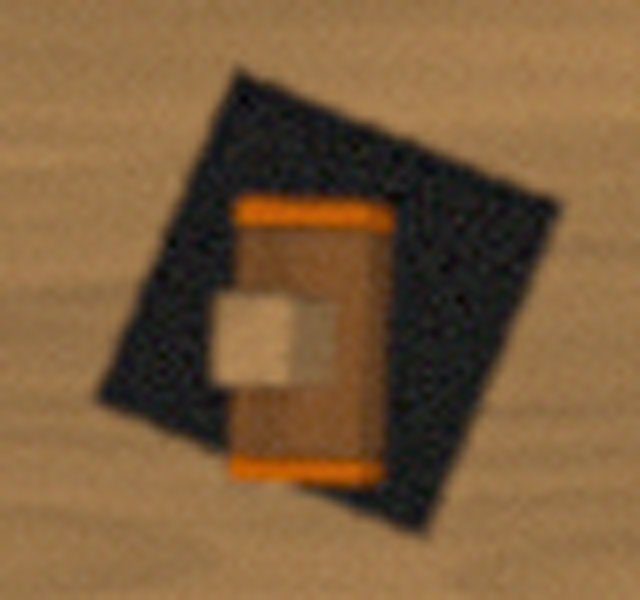

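View pics/c3.png

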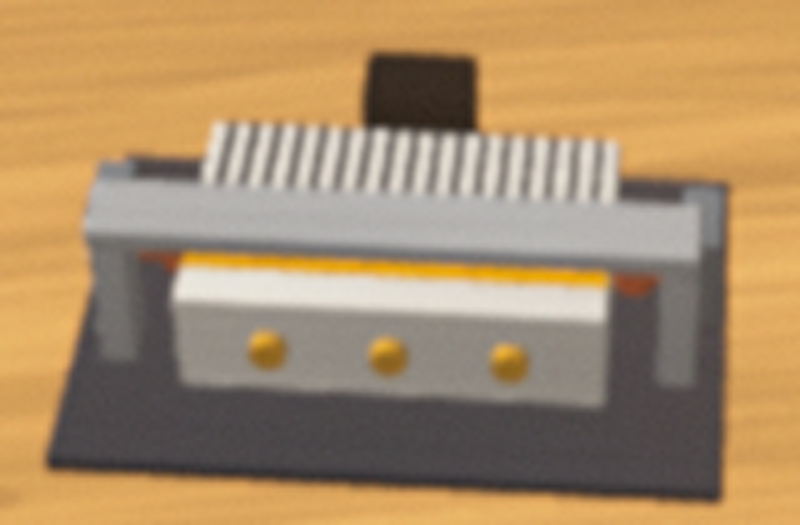

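View pics/c4.png

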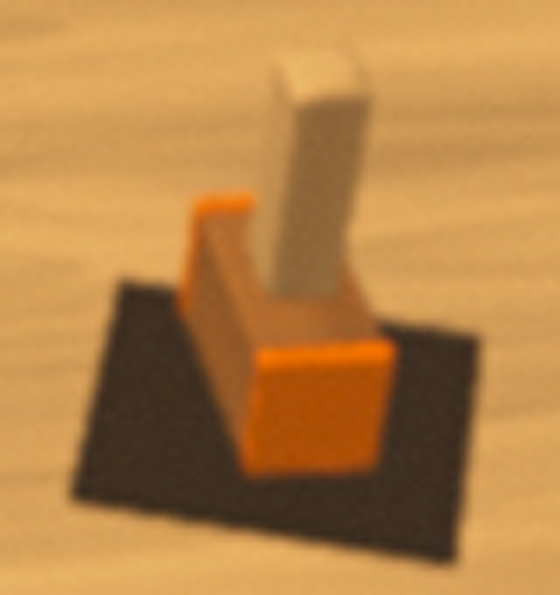

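```bash
python3 - <<'E'
from h import *
def P(pts,x0,y0,s): return np.array([x0,y0])+(np.array(pts)+.5)/s-.5
D=onz('top',P([(145,70),(692,175),(628,545),(72,438)],285,165,6),8)
print('dock',D.round(1),D.mean(0))
f=(D[0]+D[1]-D[2]-D[3])/2; l=(D[0]+D[3]-D[1]-D[2])/2
print('x len',np.linalg.norm(f),'y len',np.linalg.norm(l),'yaw',np.arctan2(f[1],f[0]),np.arctan2(-l[0],l[1]))
c=np.r_[D.mean(0)[:2]]; yaw=np.arctan2(f[1]-l[0],f[0]+l[1])
ux=np.array([np.cos(yaw),np.sin(yaw)]); print('yaw',yaw,'origin',c-5*ux)
S=onz('top',P([(309,418),(408,428),(398,500),(303,488)],285,165,6),68); print('sock',S.round(1))
B=onz('top',P([(140,152),(668,248),(660,318),(130,222)],285,165,6),78);print('bar',B.round(1),B.mean(0),'origin from bar',B.mean(0)[:2]-27*ux,np.arctan2(-(B[0]-B[1]+B[3]-B[2])[0],(B[0]-B[1]+B[3]-B[2])[1]))
M=onz('top',P([(182,382),(548,450),(575,305),(588,232),(228,155)],285,165,6),58);print('mod BL BR .. FR FL',M.round(1))
b=M[0]-M[1];print('mod yaw',np.arctan2(-b[0],b[1]),np.linalg.norm(b))
o=c-5*ux
# dock coords
Rz=np.array([ux,[-ux[1],ux[0]]])
for n,a in(('mod',M),('sock',S),('bar',B)): print(n,((a[:,:2]-o)@Rz.T).round(1))
K=onz('top',P([(240,70),(560,205),(428,535),(98,400)],180,240,8),4);print('mat',K.mean(0),K.round(1))
f=(K[0]+K[1]-K[2]-K[3])/2;print('matyaw',np.arctan2(f[1],f[0]),np.linalg.norm(f))
H=onz('top',P([(233,197),(393,200),(382,484),(229,480)],180,240,8),49);print('head top(z49)',H.round(1),H.mean(0))
f=(H[0]+H[1]-H[2]-H[3])/2;print('yaw',np.arctan2(f[1],f[0]),np.linalg.norm(f),np.linalg.norm(H[0]-H[1]))
T=onz('top',P([(215,290),(297,293),(293,385),(211,385)],180,240,8),125);print('handle top',T.round(1),T.mean(0))
f=(T[0]+T[1]-T[2]-T[3])/2;print(np.arctan2(f[1],f[0]))
# scene check
H2=onz('scene',P([(195,198),(258,350),(395,344)],395,180,7),49);print('scene head',H2.round(1))
T2=onz('scene',P([(275,60),(355,52),(370,97),(295,103)],395,180,7),125);print(T2.round(1),T2.mean(0))
D2=onz('scene',P([(48,468),(720,500),(728,183)],210,240,5),8);print('dock scene',D2.round(1))
E
```

```text
dock [[ 736.2   67.2    8. ]
 [ 690.4 -175.1    8. ]
 [ 526.4 -146.4    8. ]
 [ 572.    97.8    8. ]] [631.26379326 -39.11439563   8.        ]
x len 166.77376040389152 y len 247.54453665678892 yaw -0.17877353344226496 -0.18555902592139825
yaw -0.18282769328782875 origin [626.34712566 -38.20534131]
sock [[575.7  -5.7  68. ]
 [571.7 -47.5  68. ]
 [541.2 -43.4  68. ]
 [546.   -3.3  68. ]]
bar [[ 687.4   66.6   78. ]
 [ 647.7 -156.5   78. ]
 [ 617.9 -153.    78. ]
 [ 657.5   70.5   78. ]] [652.61699426 -43.09646128  78.        ] origin from bar [626.06698924 -38.187568  ] -0.17565566898334856
mod BL BR .. FR FL [[ 591.8   48.4   58. ]
 [ 563.6 -107.5   58. ]
 [ 625.8 -119.    58. ]
 [ 657.3 -124.6   58. ]
 [ 689.7   29.5   58. ]]
mod yaw -0.1784924961425219 158.41212160376628
mod [[-49.8  78.9]
 [-49.1 -79.5]
 [ 14.2 -79.5]
 [ 46.1 -79.3]
 [ 50.   78.1]]
sock [[-55.7  22.8]
 [-52.  -19.1]
 [-82.8 -20.6]
 [-85.4  19.7]]
bar [[  41.   114.1]
 [  42.5 -112.4]
 [  12.6 -114.4]
 [  10.8  112.6]]
mat [466.00519839 296.22310639   4.        ] [[542.4 328.2   4. ]
 [498.4 221.4   4. ]
 [389.9 262.8   4. ]
 [433.3 372.5   4. ]]
matyaw -0.3749343489090755 116.93784999075265
head top(z49) [[498.4 320.4  49. ]
 [497.8 269.   49. ]
 [407.2 270.6  49. ]
 [408.1 319.5  49. ]] [452.86258137 294.89254779  49.        ]
yaw -0.004117065533905084 90.42385566552937 51.410698979358315
handle top [[466.7 309.8 125. ]
 [466.  284.8 125. ]
 [438.1 285.4 125. ]
 [438.  310.3 125. ]] [452.20830949 297.57289519 125.        ]
-0.01948884941625257
scene head [[408.8 277.8  49. ]
 [489.7 275.9  49. ]
 [491.6 318.7  49. ]]
[[444.6 284.  125. ]
 [443.1 309.5 125. ]
 [467.5 306.8 125. ]
 [468.  283.4 125. ]] [455.82782385 295.92632911 125.        ]
dock scene [[ 696.3 -176.6    8. ]
 [ 741.2   64.9    8. ]
 [ 572.8   97.2    8. ]]
```

```bash
cat >> h.py <<'E'
def go(pos,yaw,roll=np.pi,pitch=0.):
    s=r.sense(); R0=Ro.from_euler('xyz',s['tcp_rot']); R1=Ro.from_euler('xyz',[roll,pitch,yaw])
    print('dp',R0.inv().apply(np.array(pos)-s['eef_pos']).round(1),'ang',(R0.inv()*R1).as_rotvec().round(4))
def st():
    s=r.sense(); print('t',round(s['clock'],2),'p',s['eef_pos'].round(1),'rpy',s['tcp_rot'].round(4),'F',s['contact_force'].round(1),'T',s['wrist_torque'].round(2),'op',round(s['opening'],3),'q',s['qpos'].round(2))
E
python3 -c "
from h import *
go([454,297,200],np.pi/2);go([454,297,80],np.pi/2)"
```

```text
dp [-372.5 -230.1   30.9] ang [-1.100e-03  8.000e-04  1.336e+00]
dp [-372.5 -229.9  150.9] ang [-1.100e-03  8.000e-04  1.336e+00]
```

```bash
python3 -m creep '[{"dp":[-372,-230,31],"angular":[0,0,1.336],"fingers":85},{"dp":[-372,-230,31],"angular":[0,0,1.336],"fingers":85},{"dp":[-372,-230,31],"angular":[0,0,1.336],"fingers":85},{"dp":[-372,-230,31],"angular":[0,0,1.336],"fingers":85},{"dp":[-372,-230,31],"angular":[0,0,1.336],"fingers":85}]' 80; python3 -c "
from h import *
st();go([454,297,200],np.pi/2)"
```

```text
clock: 0.52
eef_pos: [292.6, 458.8, 216.2]
tcp_rot: [-3.141, 0.0, 2.276]
contact_force: [-0.2, 0.7, 0.5]
opening: 0.993
t 0.52 p [292.6 458.8 216.2] rpy [-3.1412e+00  2.0000e-04  2.2762e+00] F [-0.2  0.7  0.5] T [-0.07 -0.02 -0.04] op 0.993 q [ 1.    0.24  1.82 -0.    1.08  0.29]
dp [-227.8   18.    16.2] ang [-4.000e-04  3.000e-04  7.054e-01]
```

```bash
python3 -m creep '[{"dp":[-228,18,16],"angular":[0,0,0.705],"fingers":85},{"dp":[-228,18,16],"angular":[0,0,0.705],"fingers":85},{"dp":[-228,18,16],"angular":[0,0,0.705],"fingers":85},{"dp":[-228,18,16],"angular":[0,0,0.705],"fingers":85},{"dp":[-228,18,16],"angular":[0,0,0.705],"fingers":85}]'; python3 -c "
from h import *
go([454,297,200],np.pi/2)"
```

```text
clock: 0.93
eef_pos: [440.4, 312.3, 201.8]
tcp_rot: [-3.141, 0.0, 1.651]
contact_force: [0.5, 0.4, 0.3]
opening: 0.992
dp [-16.4  12.3   1.8] ang [-0.0002  0.0001  0.0798]
```

```bash
python3 -m creep '[{"dp":[-16,12,2],"angular":[0,0,0.08],"fingers":85},{"dp":[-16,12,2],"angular":[0,0,0.08],"fingers":85}]'; python3 - <<'E'
from h import *
st();go([454,297,80],np.pi/2)
t=optics.grab_frame('top');s=optics.grab_frame('scene')
crop('',t,160,220,280,310,6,'pics/t1.png');crop('',s,380,130,490,270,5,'pics/s1.png')
E
```

```text
clock: 1.1
eef_pos: [455.0, 296.0, 199.3]
tcp_rot: [-3.141, 0.001, 1.568]
contact_force: [-0.8, 0.4, -0.6]
opening: 0.992
t 1.1 p [455.  296.  199.3] rpy [-3.1415e+00  1.4000e-03  1.5683e+00] F [-0.8  0.4 -0.6] T [ 0.05  0.01 -0.02] op 0.992 q [ 0.57  0.26  1.84 -0.    1.04  0.58]
dp [  1.2  -1.  119.3] ang [-0.0001  0.0014 -0.0025]
```

View pics/s1.png

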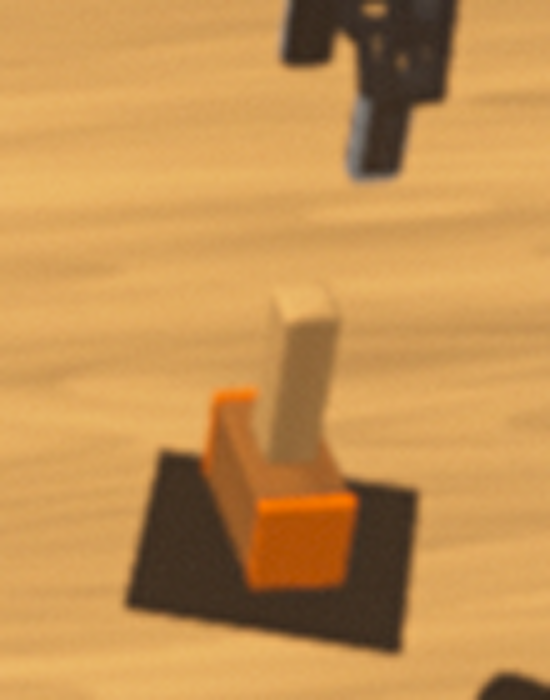

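```bash
python3 - <<'E'
from h import *
for p in ([455+43,296,212],[455-43,296,212],[454,297,125],[500,297,49]): print(p,((proj('scene',p)[0]-[380,130])*5).round())
E
```

```text
[498, 296, 212] [366. 177.]
[412, 296, 212] [303.  70.]
[454, 297, 125] [305. 301.]
[500, 297, 49] [312. 509.]
```

View pics/t1.png

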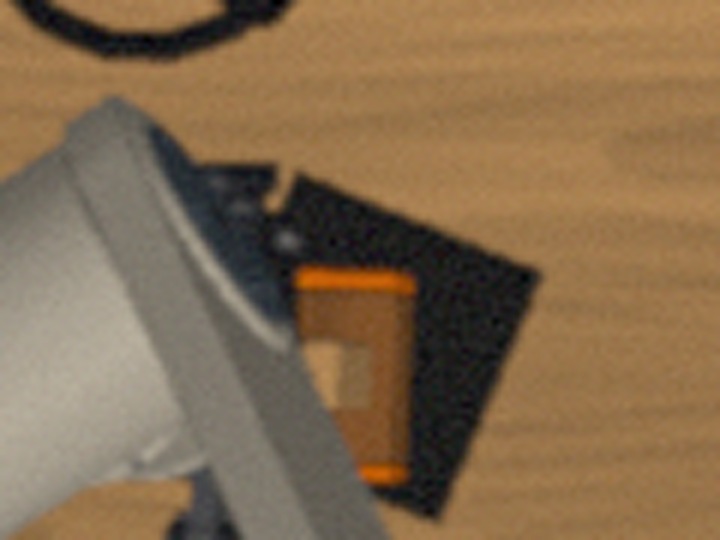

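The pictures agree with the projections: the gripper is over the handle (scene crop at 305,301). Descending now.

```bash
python3 -m creep '[{"dp":[1,-1,30],"angular":[0,0.001,0],"fingers":85},{"dp":[1,-1,60],"angular":[0,0.001,0],"fingers":85},{"dp":[1,-1,90],"angular":[0,0.001,0],"fingers":85},{"dp":[1,-1,110],"angular":[0,0.001,0],"fingers":85},{"dp":[1,-1,119],"angular":[0,0.001,0],"fingers":85}]'; python3 -m creep '[{"dp":[0,0,0],"angular":[0,0,0],"fingers":40},{"dp":[0,0,0],"angular":[0,0,0],"fingers":20},{"dp":[0,0,0],"angular":[0,0,0],"fingers":10},{"dp":[0,0,0],"angular":[0,0,0],"fingers":10},{"dp":[0,0,0],"angular":[0,0,0],"fingers":10}]' 80; python3 -c "
from h import *
st()"
```

```text
clock: 1.62
eef_pos: [449.3, 300.3, 78.3]
tcp_rot: [-3.138, 0.001, 1.58]
contact_force: [0.2, -0.4, -0.5]
opening: 0.998
clock: 2.03
eef_pos: [452.8, 300.9, 82.5]
tcp_rot: [3.139, -0.003, 1.577]
contact_force: [-0.3, 0.1, 3.7]
opening: 0.318
t 2.03 p [452.8 300.9  82.5] rpy [ 3.1391e+00 -2.5000e-03  1.5771e+00] F [-0.3  0.1  3.7] T [-0.14  0.52  0.03] op 0.318 q [0.58 0.42 1.93 0.   0.79 0.58]
```

```bash
python3 -m creep '[{"dp":[0,0,0],"angular":[0,0,0],"fingers":10},{"dp":[0,0,0],"angular":[0,0,0],"fingers":10}]' 80; python3 -c "
from h import *
st()"; python3 -m creep '[{"dp":[0,0,-10],"angular":[0,0,0],"fingers":10},{"dp":[0,0,-30],"angular":[0,0,0],"fingers":10},{"dp":[0,0,-60],"angular":[0,0,0],"fingers":10},{"dp":[0,0,-80],"angular":[0,0,0],"fingers":10},{"dp":[0,0,-80],"angular":[0,0,0],"fingers":10}]'; python3 - <<'E'
from h import *
st()
s=optics.grab_frame('scene')
crop('',s,380,110,490,250,5,'pics/s2.png')
E
```

```text
clock: 2.2
eef_pos: [452.8, 300.8, 82.4]
tcp_rot: [3.139, -0.002, 1.577]
contact_force: [0.3, -0.5, 7.3]
opening: 0.317
t 2.2 p [452.8 300.8  82.4] rpy [ 3.1395e+00 -2.5000e-03  1.5767e+00] F [ 0.3 -0.5  7.3] T [0.01 0.3  0.06] op 0.317 q [0.58 0.42 1.93 0.   0.79 0.58]
clock: 2.62
eef_pos: [453.7, 301.3, 165.5]
tcp_rot: [3.136, -0.004, 1.577]
contact_force: [1.6, 0.7, -3.2]
opening: 0.317
t 2.62 p [453.7 301.3 165.5] rpy [ 3.1363 -0.0044  1.5767] F [ 1.6  0.7 -3.2] T [ 0.07 -0.09  0.01] op 0.317 q [0.58 0.3  1.87 0.   0.96 0.58]
```

View pics/s2.png

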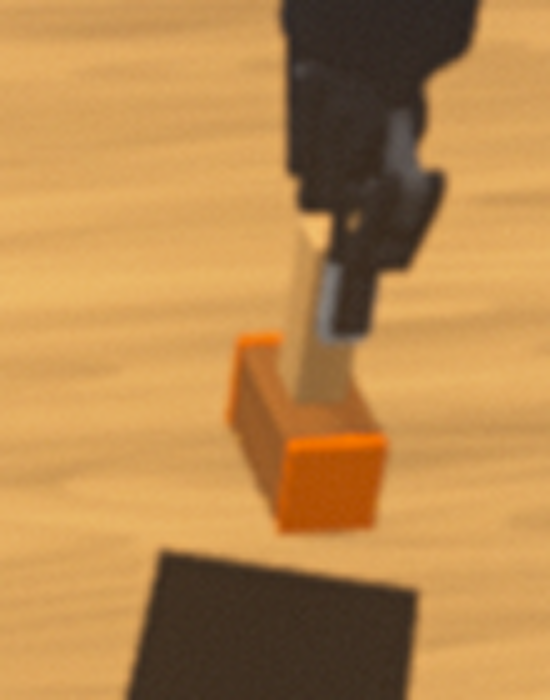

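```bash
python3 - <<'E'
from h import *
P=lambda pts:np.array([380,110])+(np.array(pts)+.5)/5-.5
z=165.5-78.4
print(onz('scene',P([(290,437),(386,433),(238,335)]),z+45).round(1))
print(onz('scene',P([(280,532),(374,526)]),z).round(1))
st()
y=np.pi/2-.18
o=np.array([626.2,-38.2]);Rd=np.array([[np.cos(-.18),-np.sin(-.18)],[np.sin(-.18),np.cos(-.18)]])
for d in [(-185,57),(-185,-57)]: print(o+Rd@d)
E
```

```text
[[488.1 278.5 132.1]
 [489.8 318.9 132.1]
 [409.3 278.3 132.1]]
[[492.9 279.   87.1]
 [493.3 319.8  87.1]]
t 2.67 p [452.9 300.8 163.3] rpy [ 3.1381 -0.0033  1.5767] F [-0.2 -1.4 -3.2] T [0.   0.02 0.07] op 0.315 q [0.58 0.3  1.88 0.   0.96 0.58]
[454.39360252  50.99956157]
[433.98423115 -61.15861941]
```

```bash
cat >> h.py <<'E'
DO=np.array([626.2,-38.2]);DY=-.18
Rd=np.array([[np.cos(DY),-np.sin(DY)],[np.sin(DY),np.cos(DY)]])
def dk():
    s=r.sense(); print('t',round(s['clock'],2),'dockxy',(Rd.T@(s['eef_pos'][:2]-DO)).round(1),'z',s['eef_pos'][2].round(1),'rpy',s['tcp_rot'].round(4),'Fd',(Rd.T@s['contact_force'][:2]).round(1),s['contact_force'][2].round(1),'op',round(s['opening'],3))
def god(x,y,z): go(np.r_[DO+Rd@[x,y],z],np.pi/2+DY)
E
python3 -c "
from h import *
dk();god(-150,59,163)"
```

```text
t 2.67 dockxy [-231.2  302.5] z 163.3 rpy [ 3.1381 -0.0033  1.5767] Fd [ 0.1 -1.4] -3.2 op 0.315
dp [-254.3   34.8   -0.4] ang [ 0.0032 -0.0037  0.1859]
```

```bash
python3 -m creep '[{"dp":[-30,4,0],"angular":[0,0,0.06],"fingers":10},{"dp":[-65,9,0],"angular":[0,0,0.12],"fingers":10},{"dp":[-100,14,0],"angular":[0,0,0.186],"fingers":10},{"dp":[-135,18,0],"angular":[0,0,0.186],"fingers":10},{"dp":[-170,23,0],"angular":[0.003,-0.003,0.186],"fingers":10}]'; python3 -c "
from h import *
dk();god(-150,59,163)"
```

```text
clock: 3.08
eef_pos: [474.2, 128.4, 159.5]
tcp_rot: [-3.136, 0.003, 1.391]
contact_force: [1.0, 0.5, -3.1]
opening: 0.318
t 3.08 dockxy [-179.3  136.7] z 159.5 rpy [-3.1362  0.0035  1.3909] Fd [0.9 0.7] -3.1 op 0.318
dp [-77.7  29.3  -3.4] ang [-0.0054  0.0035  0.0001]
```

```bash
python3 -m creep '[{"dp":[-25,10,0],"angular":[0,0,0],"fingers":10},{"dp":[-50,20,0],"angular":[0,0,0],"fingers":10},{"dp":[-70,27,0],"angular":[0,0,0],"fingers":10},{"dp":[-78,29,0],"angular":[0,0,0],"fingers":10},{"dp":[-78,29,0],"angular":[0,0,0],"fingers":10}]';  python3 -m creep '[{"dp":[0,0,0],"angular":[0,0,0],"fingers":10}]'; python3 -c "
from h import *
dk();god(-150,59,91)"
```

```text
clock: 3.5
eef_pos: [489.4, 46.8, 159.8]
tcp_rot: [-3.137, 0.003, 1.388]
contact_force: [-0.4, -0.0, -3.1]
opening: 0.318
clock: 3.58
eef_pos: [489.6, 48.4, 160.1]
tcp_rot: [-3.137, 0.002, 1.389]
contact_force: [0.5, 1.1, -3.7]
opening: 0.322
t 3.58 dockxy [-149.9   60.7] z 160.1 rpy [-3.1369e+00  2.4000e-03  1.3894e+00] Fd [0.3 1.2] -3.7 op 0.322
dp [-1.6  0.2 69.1] ang [-0.0047  0.0023 -0.0014]
```

```bash
python3 -m creep '[{"dp":[-2,0,20],"angular":[-0.005,0.002,0],"fingers":10},{"dp":[-2,0,45],"angular":[-0.005,0.002,0],"fingers":10},{"dp":[-2,0,62],"angular":[-0.005,0.002,0],"fingers":10},{"dp":[-2,0,69],"angular":[-0.005,0.002,0],"fingers":10},{"dp":[-2,0,69],"angular":[-0.005,0.002,0],"fingers":10}]';  python3 -m creep '[{"dp":[0,0,0],"angular":[0,0,0],"fingers":10}]'; python3 - <<'E'
from h import *
dk()
t=optics.grab_frame('top');s=optics.grab_frame('scene')
crop('',t,285,165,415,280,6,'pics/t3.png');crop('',s,220,190,380,345,5,'pics/s3.png')
E
```

```text
clock: 4.0
eef_pos: [488.2, 47.2, 90.3]
tcp_rot: [-3.14, 0.001, 1.392]
contact_force: [-0.3, -0.5, -3.7]
opening: 0.319
clock: 4.08
eef_pos: [489.7, 47.0, 92.0]
tcp_rot: [3.14, 0.0, 1.392]
contact_force: [0.5, -0.3, -2.8]
opening: 0.315
t 4.08 dockxy [-149.5   59.4] z 92.0 rpy [3.1401e+00 3.0000e-04 1.3918e+00] Fd [ 0.5 -0.2] -2.8 op 0.315
```

View pics/t3.png

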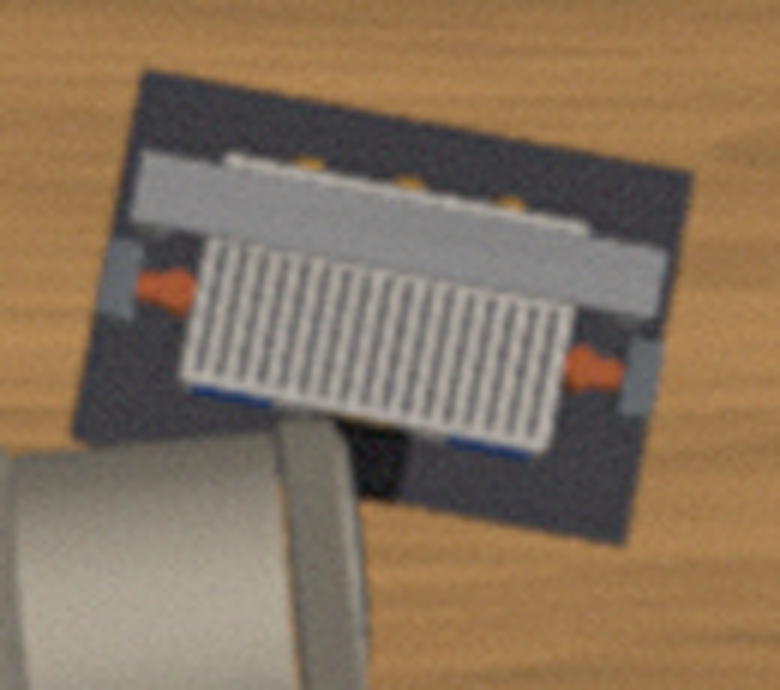

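View pics/s3.png

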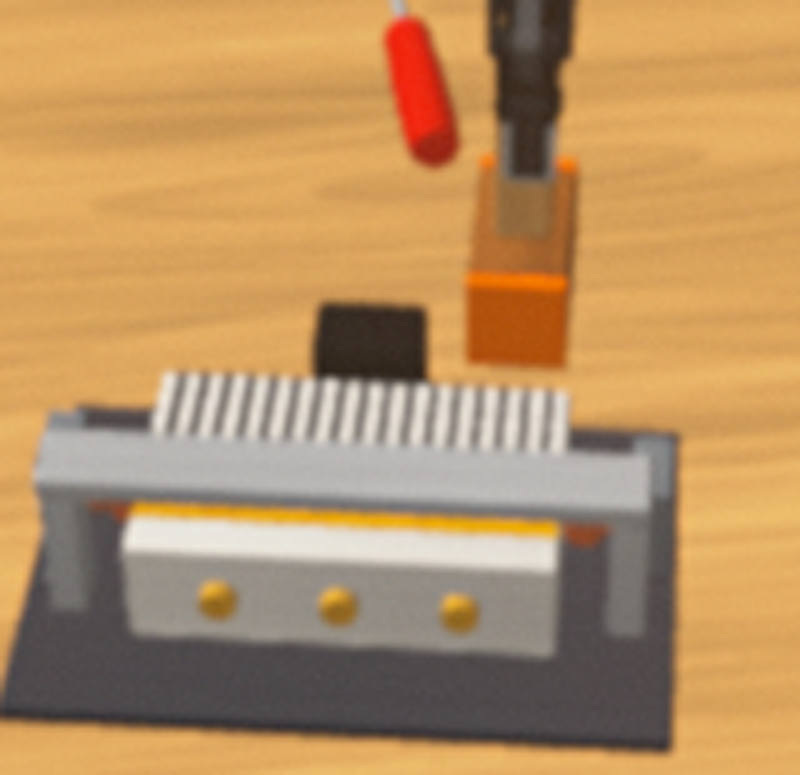

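```bash
python3 - <<'E'
from h import *
t=cv2.imread('pics/top0.png').astype(int)
m=((t[...,2]>130)&(t[...,1]<50)&(t[...,0]<60)); m[:300]=0
ys,xs=np.nonzero(m);print(xs.min(),xs.max(),ys.min(),ys.max())
for p in [(327,313),(331,313),(322,313)]: 
    w=onz('top',p,12)[0];print(w.round(1),(Rd.T@(w[:2]-DO)).round(1))
P=lambda pts:np.array([220,190])+(np.array(pts)+.5)/5-.5
w=onz('scene',P([(468,280),(568,283),(466,362),(566,366)]),58.5);w[2:]=onz('scene',P([(466,362),(566,366)]),13.5)
print(((w[:,:2]-DO)@Rd).round(1))
w=onz('scene',P([(165,375),(570,393),(122,545),(560,570)]),58)
print('mod',((w[:,:2]-DO)@Rd).round(1))
E
```

```text
324 330 314 349
[375.   16.2  12. ] [-256.9    8.6]
[375.1   5.8  12. ] [-254.9   -1.6]
[374.9  29.3  12. ] [-259.3   21.4]
[[-108.5   35.5]
 [-109.1   76.3]
 [-109.5   34.6]
 [-109.5   76.4]]
mod [[-42.8 -79. ]
 [-41.9  79.7]
 [ 52.2 -80.8]
 [ 55.4  79.6]]
```

```bash
python3 -m creep '[{"dp":[0,15,0],"angular":[0,0,0],"fingers":10},{"dp":[0,30,0],"angular":[0,0,0],"fingers":10},{"dp":[0,38,0],"angular":[0,0,0],"fingers":10},{"dp":[0,42,0],"angular":[0,0,0],"fingers":10},{"dp":[0,45,0],"angular":[0,0,0],"fingers":10}]';python3 -c "
from h import *
dk()"
for i in 1 2; do :; done
python3 -m creep '[{"dp":[0,2.5,0],"angular":[0,0,0],"fingers":10},{"dp":[0,5,0],"angular":[0,0,0],"fingers":10}]';python3 -c "
from h import *
dk()"
```

```text
clock: 4.6
eef_pos: [534.5, 38.2, 92.5]
tcp_rot: [3.139, 0.0, 1.391]
contact_force: [-1.0, 0.4, -4.0]
opening: 0.316
t 4.6 dockxy [-103.9   58.7] z 92.5 rpy [3.1389e+00 1.0000e-04 1.3905e+00] Fd [-1.1  0.2] -4.0 op 0.316
clock: 4.77
eef_pos: [538.6, 37.3, 92.1]
tcp_rot: [3.14, 0.0, 1.391]
contact_force: [0.5, -0.4, -3.1]
opening: 0.32
t 4.77 dockxy [-99.8  58.6] z 92.1 rpy [3.1401e+00 4.0000e-04 1.3908e+00] Fd [ 0.6 -0.3] -3.1 op 0.32
```

```bash
python3 -m creep '[{"dp":[0,2,0],"angular":[0,0,0],"fingers":10},{"dp":[0,4,0],"angular":[0,0,0],"fingers":10}]';python3 -c "
from h import *
dk()"
python3 -m creep '[{"dp":[0,2,0],"angular":[0,0,0],"fingers":10},{"dp":[0,4,0],"angular":[0,0,0],"fingers":10}]';python3 -c "
from h import *
dk()"
```

```text
clock: 4.93
eef_pos: [542.7, 36.6, 92.0]
tcp_rot: [3.14, 0.0, 1.391]
contact_force: [-0.1, 0.1, -3.7]
opening: 0.314
t 4.93 dockxy [-95.5  58.7] z 92.0 rpy [3.1398e+00 4.0000e-04 1.3909e+00] Fd [-0.1  0.1] -3.7 op 0.314
clock: 5.1
eef_pos: [546.1, 36.0, 91.9]
tcp_rot: [3.141, 0.0, 1.391]
contact_force: [-6.7, 2.1, 0.6]
opening: 0.317
t 5.1 dockxy [-92.1  58.6] z 91.9 rpy [3.1415e+00 5.0000e-04 1.3906e+00] Fd [-7.   0.8] 0.6 op 0.317
```

```bash
python3 -m creep '[{"dp":[0,2,0],"angular":[0,0,0],"fingers":10},{"dp":[0,4,0],"angular":[0,0,0],"fingers":10},{"dp":[0,6,0],"angular":[0,0,0],"fingers":10}]';python3 - <<'E'
from h import *
dk()
s=optics.grab_frame('scene')
crop('',s,220,190,380,345,5,'pics/s4.png')
t=optics.grab_frame('top');crop('',t,285,165,415,280,6,'pics/t4.png')
E
```

```text
clock: 5.35
eef_pos: [547.9, 35.5, 91.0]
tcp_rot: [-3.133, 0.001, 1.39]
contact_force: [-14.3, 6.4, 5.7]
opening: 0.318
t 5.35 dockxy [-90.2  58.5] z 91.0 rpy [-3.1335e+00  1.0000e-03  1.3899e+00] Fd [-15.2   3.7] 5.7 op 0.318
```

View pics/s4.png

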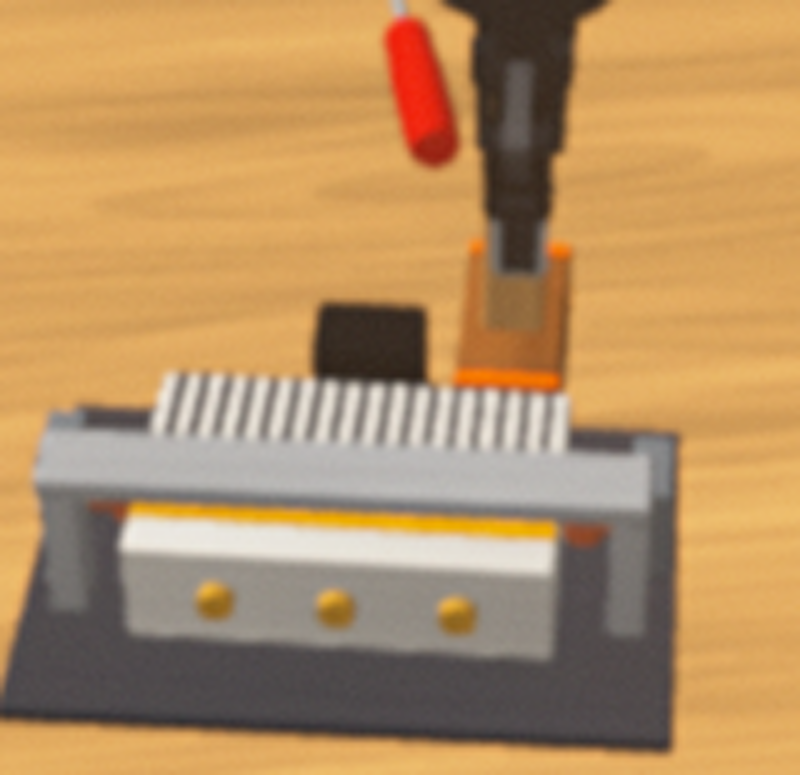

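View pics/t4.png

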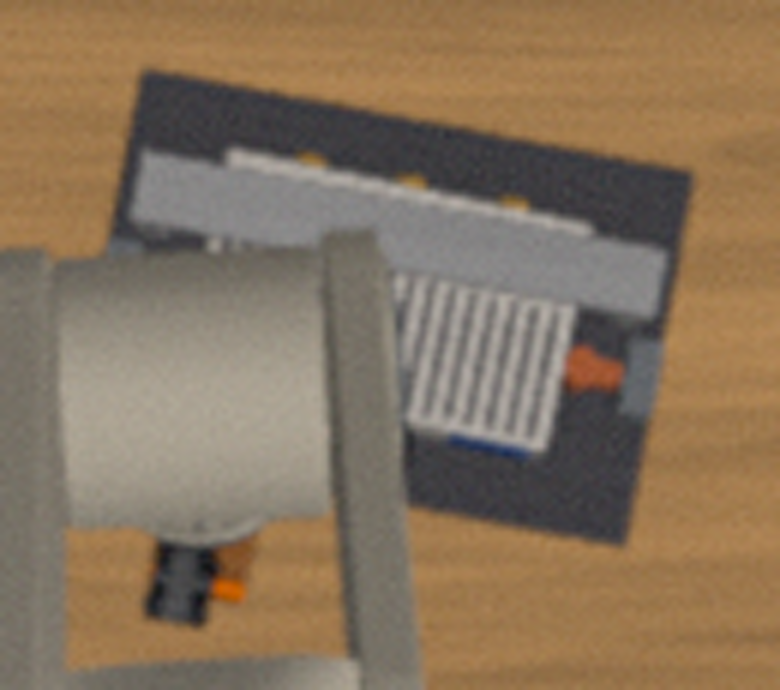

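```bash
python3 -m creep '[{"dp":[0,0,0],"angular":[0,0,0],"fingers":10}]';python3 -c "
from h import *
dk()"
python3 -m creep '[{"dp":[0,2,0],"angular":[0,0,0],"fingers":10},{"dp":[0,3,0],"angular":[0,0,0],"fingers":10},{"dp":[0,3,0],"angular":[0,0,0],"fingers":10}]';python3 -c "
from h import *
dk()"
```

```text
clock: 5.53
eef_pos: [548.4, 35.5, 91.0]
tcp_rot: [-3.135, 0.001, 1.39]
contact_force: [-11.6, 5.4, 1.6]
opening: 0.314
t 5.53 dockxy [-89.7  58.6] z 91.0 rpy [-3.1346e+00  9.0000e-04  1.3899e+00] Fd [-12.3   3.2] 1.6 op 0.314
clock: 5.78
eef_pos: [551.3, 35.1, 90.9]
tcp_rot: [-3.134, 0.001, 1.39]
contact_force: [-11.6, 5.7, 0.7]
opening: 0.32
t 5.78 dockxy [-86.9  58.7] z 90.9 rpy [-3.1343e+00  7.0000e-04  1.3899e+00] Fd [-12.5   3.5] 0.7 op 0.32
```

```bash
python3 -m creep '[{"dp":[0,-10,0],"angular":[0,0,0],"fingers":10},{"dp":[0,-35,0],"angular":[0,0,0],"fingers":10},{"dp":[0,-58,0],"angular":[0,0,0],"fingers":10},{"dp":[0,-65,0],"angular":[0,0,0],"fingers":10},{"dp":[0,-65,0],"angular":[0,0,0],"fingers":10}]';python3 - <<'E'
from h import *
dk();god(-146,-57,92)
s=optics.grab_frame('scene')
crop('',s,220,190,380,345,5,'pics/s5.png')
t=optics.grab_frame('top');crop('',t,285,165,415,280,6,'pics/t5.png')
E
```

```text
clock: 6.2
eef_pos: [489.7, 46.0, 91.8]
tcp_rot: [3.141, 0.001, 1.391]
contact_force: [-0.1, 0.7, -3.3]
opening: 0.317
t 6.2 dockxy [-149.3   58.5] z 91.8 rpy [3.1409e+00 7.0000e-04 1.3914e+00] Fd [-0.3  0.7] -3.3 op 0.317
dp [-1.155e+02  3.300e+00 -1.000e-01] ang [0.0007 0.0007 0.0006]
```

View pics/s5.png

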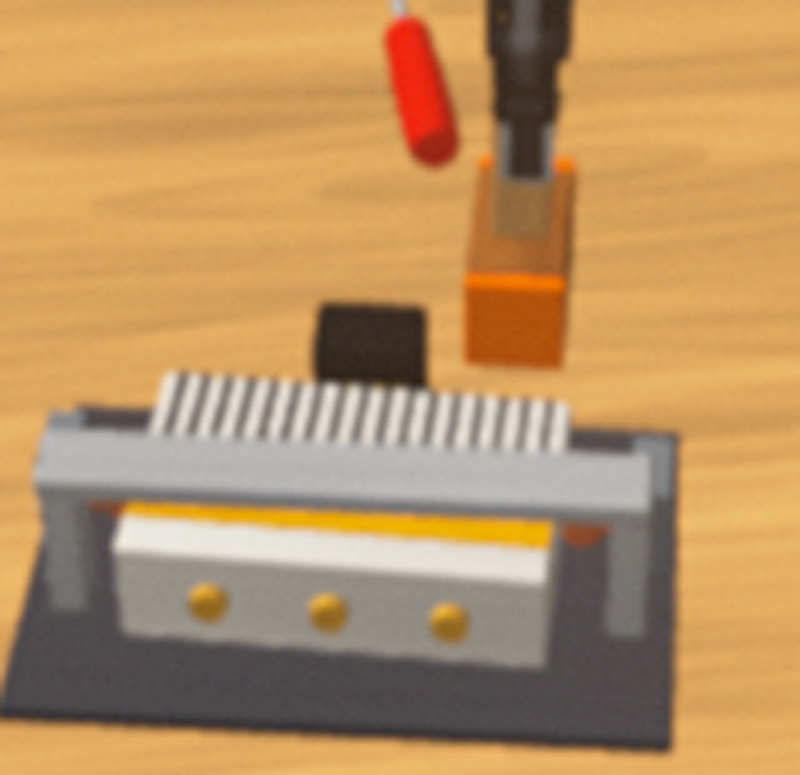

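View pics/t5.png

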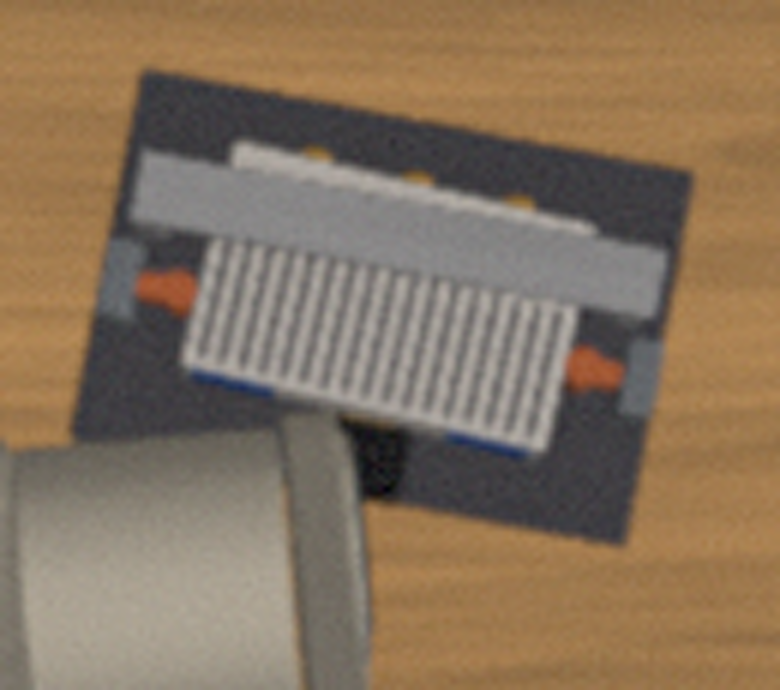

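```bash
cat >> h.py <<'E'
def ms(sc=None,tp=None):
    # clicks in standard crops; scene crop (220,190)x5, top crop (285,165)x6 ; z=58 plane
    for n,pts,o,k in(('scene',sc,(220,190),5),('top',tp,(285,165),6)):
        if pts is None: continue
        p=np.array(o)+(np.array(pts)+.5)/k-.5
        w=onz(n,p,58); print(n,((w[:,:2]-DO)@Rd).round(1).tolist())
def shot(i):
    s=optics.grab_frame('scene');crop('',s,220,190,380,345,5,f'pics/s{i}.png')
    t=optics.grab_frame('top');crop('',t,285,165,415,280,6,f'pics/t{i}.png')
E
python3 - <<'E'
from h import *
ms([(112,548),(546,580)],[(183,366),(548,450),(232,141),(597,230)])
E
python3 -m creep '[{"dp":[-25,0,0],"angular":[0,0,0],"fingers":10},{"dp":[-55,1,0],"angular":[0,0,0],"fingers":10},{"dp":[-85,2,0],"angular":[0,0,0],"fingers":10},{"dp":[-106,3,0],"angular":[0,0,0],"fingers":10},{"dp":[-115,3,0],"angular":[0,0,0],"fingers":10}]'
python3 -m creep '[{"dp":[0,0,0],"angular":[0,0,0],"fingers":10}]'
python3 -c "
from h import *
dk();god(-103,-56,92)"
```

```text
scene [[53.9, -84.1], [60.8, 74.8]]
top [[-42.6, 79.9], [-49.2, -79.3], [56.7, 77.4], [47.6, -83.1]]
clock: 6.72
eef_pos: [475.5, -70.5, 92.3]
tcp_rot: [3.137, 0.001, 1.389]
contact_force: [0.6, -1.2, -3.5]
opening: 0.32
clock: 6.8
eef_pos: [475.2, -69.7, 92.2]
tcp_rot: [3.138, 0.001, 1.388]
contact_force: [0.1, -0.2, -3.0]
opening: 0.318
t 6.8 dockxy [-142.9  -58. ] z 92.2 rpy [3.1380e+00 5.0000e-04 1.3883e+00] Fd [ 0.1 -0.2] -3.0 op 0.318
dp [ 2.1 39.9  0.4] ang [ 0.0036  0.0005 -0.0025]
```

```bash
python3 -m creep '[{"dp":[2,15,0],"angular":[0.003,0,-0.002],"fingers":10},{"dp":[3,30,0],"angular":[0.003,0,-0.002],"fingers":10},{"dp":[3,39,0],"angular":[0.003,0,-0.002],"fingers":10},{"dp":[3,44,0],"angular":[0.003,0,-0.002],"fingers":10},{"dp":[3,46,0],"angular":[0.003,0,-0.002],"fingers":10}]'
python3 -c "
from h import *
dk()"
python3 -m creep '[{"dp":[0,2,0],"angular":[0,0,0],"fingers":10},{"dp":[0,4,0],"angular":[0,0,0],"fingers":10},{"dp":[0,6,0],"angular":[0,0,0],"fingers":10},{"dp":[0,8,0],"angular":[0,0,0],"fingers":10}]'
python3 -c "
from h import *
dk()"
```

```text
clock: 7.22
eef_pos: [520.9, -72.7, 92.0]
tcp_rot: [-3.141, 0.0, 1.393]
contact_force: [-0.2, -0.3, -3.3]
opening: 0.318
t 7.22 dockxy [-97.4 -52.8] z 92.0 rpy [-3.1411e+00  2.0000e-04  1.3933e+00] Fd [-0.2 -0.3] -3.3 op 0.318
clock: 7.55
eef_pos: [525.2, -73.9, 91.6]
tcp_rot: [-3.135, 0.0, 1.392]
contact_force: [-9.9, 2.9, 3.8]
opening: 0.318
t 7.55 dockxy [-93.  -53.2] z 91.6 rpy [-3.1353e+00  1.0000e-04  1.3924e+00] Fd [-10.2   1.1] 3.8 op 0.318
```

```bash
python3 -m creep '[{"dp":[0,2.5,0],"angular":[0,0,0],"fingers":10},{"dp":[0,5,0],"angular":[0,0,0],"fingers":10},{"dp":[0,7,0],"angular":[0,0,0],"fingers":10},{"dp":[0,9,0],"angular":[0,0,0],"fingers":10}]'
python3 -c "
from h import *
dk()"
```

```text
clock: 7.88
eef_pos: [532.1, -75.9, 91.1]
tcp_rot: [-3.132, 0.001, 1.393]
contact_force: [-13.8, -1.5, 2.2]
opening: 0.318
t 7.88 dockxy [-85.9 -53.9] z 91.1 rpy [-3.1316e+00  1.3000e-03  1.3927e+00] Fd [-13.3  -4. ] 2.2 op 0.318
```

```bash
python3 -m creep '[{"dp":[0,2,0],"angular":[0,0,0],"fingers":10},{"dp":[0,4,0],"angular":[0,0,0],"fingers":10},{"dp":[0,5,0],"angular":[0,0,0],"fingers":10}]'
python3 -c "
from h import *
dk()"
python3 -m creep '[{"dp":[0,-10,0],"angular":[0,0,0],"fingers":10},{"dp":[0,-35,0],"angular":[0,0,0],"fingers":10},{"dp":[0,-60,0],"angular":[0,0,0],"fingers":10},{"dp":[0,-68,0],"angular":[0,0,0],"fingers":10},{"dp":[0,-68,0],"angular":[0,0,0],"fingers":10}]'
python3 - <<'E'
from h import *
dk();shot(6)
E
```

```text
clock: 8.13
eef_pos: [536.1, -76.8, 90.8]
tcp_rot: [-3.13, 0.002, 1.393]
contact_force: [-14.7, -1.9, 4.7]
opening: 0.319
t 8.13 dockxy [-81.8 -54.1] z 90.8 rpy [-3.1297e+00  1.6000e-03  1.3931e+00] Fd [-14.1  -4.5] 4.7 op 0.319
clock: 8.55
eef_pos: [472.0, -64.5, 92.0]
tcp_rot: [-3.139, 0.0, 1.393]
contact_force: [0.1, -0.2, -3.0]
opening: 0.317
t 8.55 dockxy [-147.   -53.4] z 92.0 rpy [-3.1387e+00  3.0000e-04  1.3928e+00] Fd [ 0.1 -0.2] -3.0 op 0.317
```

View pics/s6.png

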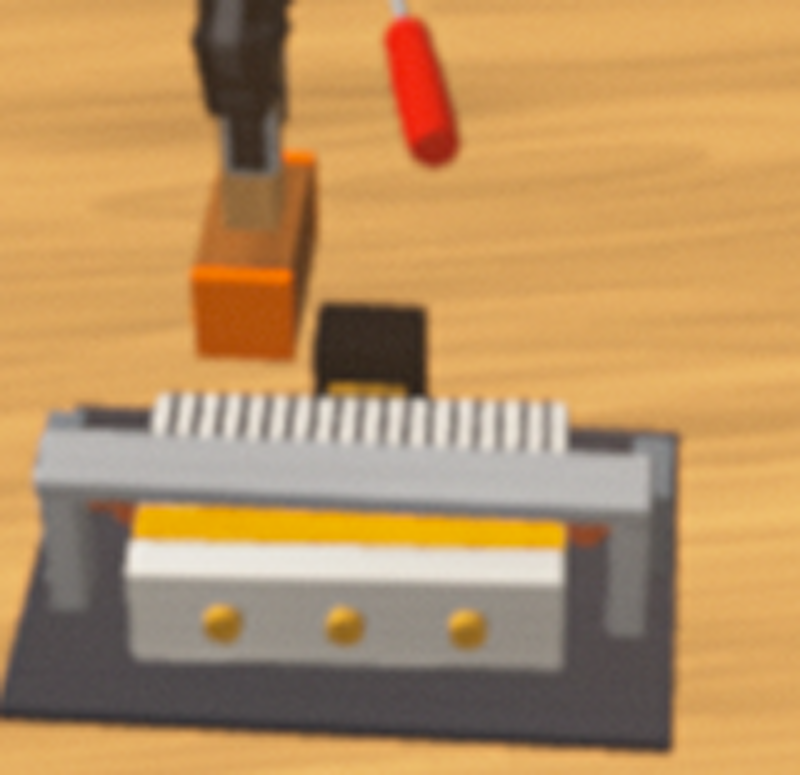

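View pics/t6.png

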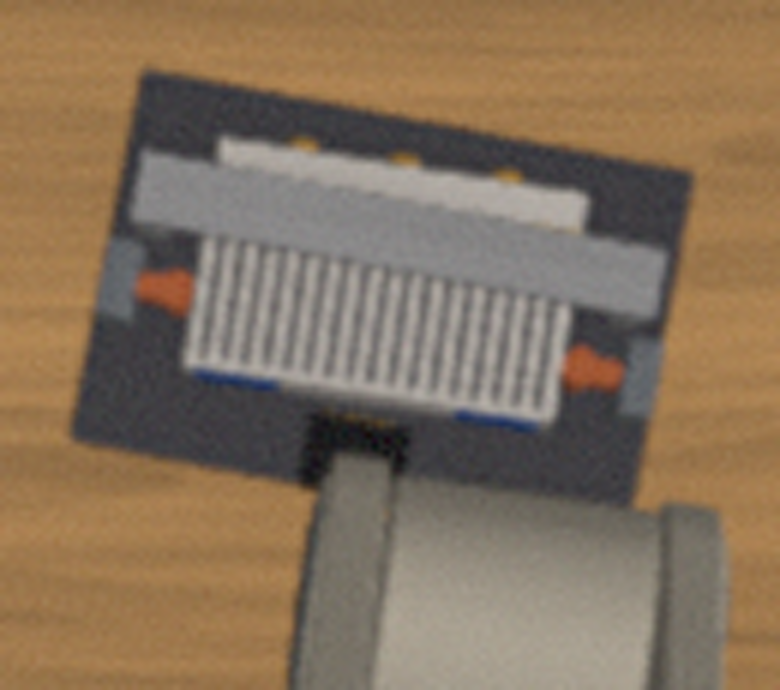

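```bash
python3 - <<'E'
from h import *
ms([(125,575),(565,585)],[(185,368),(555,422),(219,137),(588,193)])
E
python3 -m creep '[{"dp":[25,0,0],"angular":[0,0,0],"fingers":10},{"dp":[55,0,0],"angular":[0,0,0],"fingers":10},{"dp":[85,0,0],"angular":[0,0,0],"fingers":10},{"dp":[104,0,0],"angular":[0,0,0],"fingers":10},{"dp":[112,0,0],"angular":[0,0,0],"fingers":10}]'
python3 -m creep '[{"dp":[0,2,0],"angular":[0,0,0],"fingers":10}]'
python3 -c "
from h import *
dk();god(-92,59,92)"
```

```text
scene [[67.4, -77.2], [62.9, 81.7]]
top [[-43.3, 78.9], [-36.8, -80.1], [57.3, 83.3], [62.6, -76.4]]
clock: 9.07
eef_pos: [496.9, 47.7, 92.5]
tcp_rot: [3.14, -0.001, 1.394]
contact_force: [0.0, 0.3, -4.0]
opening: 0.319
clock: 9.15
eef_pos: [497.8, 46.4, 92.3]
tcp_rot: [3.141, -0.0, 1.395]
contact_force: [-0.5, 0.4, -3.8]
opening: 0.316
t 9.15 dockxy [-141.5   60.3] z 92.3 rpy [ 3.1412e+00 -2.0000e-04  1.3950e+00] Fd [-0.5  0.3] -3.8 op 0.316
dp [-1.5 49.4  0.3] ang [ 0.0004 -0.0002  0.0042]
```

```bash
python3 -m creep '[{"dp":[-1,15,0],"angular":[0,0,0.004],"fingers":10},{"dp":[-1,32,0],"angular":[0,0,0.004],"fingers":10},{"dp":[-1,43,0],"angular":[0,0,0.004],"fingers":10},{"dp":[-1,48,0],"angular":[0,0,0.004],"fingers":10},{"dp":[-1,50,0],"angular":[0,0,0.004],"fingers":10}]'
python3 -c "
from h import *
dk()"
python3 -m creep '[{"dp":[0,2,0],"angular":[0,0,0],"fingers":10},{"dp":[0,4,0],"angular":[0,0,0],"fingers":10},{"dp":[0,6,0],"angular":[0,0,0],"fingers":10},{"dp":[0,8,0],"angular":[0,0,0],"fingers":10}]'
python3 -c "
from h import *
dk()"
python3 -m creep '[{"dp":[0,2,0],"angular":[0,0,0],"fingers":10},{"dp":[0,4,0],"angular":[0,0,0],"fingers":10},{"dp":[0,6,0],"angular":[0,0,0],"fingers":10},{"dp":[0,8,0],"angular":[0,0,0],"fingers":10}]'
python3 -c "
from h import *
dk()"
```

```text
clock: 9.57
eef_pos: [546.4, 34.2, 92.0]
tcp_rot: [-3.141, 0.0, 1.388]
contact_force: [-0.2, -0.2, -2.8]
opening: 0.319
t 9.57 dockxy [-91.5  57. ] z 92.0 rpy [-3.1410e+00  3.0000e-04  1.3878e+00] Fd [-0.2 -0.3] -2.8 op 0.319
clock: 9.9
eef_pos: [552.8, 33.7, 92.0]
tcp_rot: [-3.14, 0.001, 1.389]
contact_force: [-8.5, -0.3, 2.7]
opening: 0.312
t 9.9 dockxy [-85.1  57.6] z 92.0 rpy [-3.1397e+00  5.0000e-04  1.3890e+00] Fd [-8.3 -1.8] 2.7 op 0.312
clock: 10.23
eef_pos: [557.5, 33.0, 91.4]
tcp_rot: [-3.133, 0.001, 1.389]
contact_force: [-9.9, 5.3, 1.9]
opening: 0.317
t 10.23 dockxy [-80.3  57.7] z 91.4 rpy [-3.1332e+00  7.0000e-04  1.3889e+00] Fd [-10.7   3.4] 1.9 op 0.317
```

```bash
python3 -m creep '[{"dp":[0,2,0],"angular":[0,0,0],"fingers":10},{"dp":[0,4,0],"angular":[0,0,0],"fingers":10},{"dp":[0,5,0],"angular":[0,0,0],"fingers":10}]'
python3 -c "
from h import *
dk()"
python3 -m creep '[{"dp":[0,-10,0],"angular":[0,0,0],"fingers":10},{"dp":[0,-35,0],"angular":[0,0,0],"fingers":10},{"dp":[0,-65,0],"angular":[0,0,0],"fingers":10},{"dp":[0,-75,0],"angular":[0,0,0],"fingers":10},{"dp":[0,-75,0],"angular":[0,0,0],"fingers":10}]'
python3 - <<'E'
from h import *
dk();shot(7)
E
```

```text
clock: 10.48
eef_pos: [561.4, 32.5, 91.1]
tcp_rot: [-3.131, 0.001, 1.388]
contact_force: [-13.2, 7.4, 5.6]
opening: 0.32
t 10.48 dockxy [-76.4  57.9] z 91.1 rpy [-3.1309e+00  5.0000e-04  1.3881e+00] Fd [-14.3   4.9] 5.6 op 0.32
clock: 10.9
eef_pos: [489.1, 45.1, 91.8]
tcp_rot: [-3.138, 0.001, 1.39]
contact_force: [0.4, -0.4, -3.3]
opening: 0.317
t 10.9 dockxy [-149.8   57.4] z 91.8 rpy [-3.1381e+00  1.0000e-03  1.3896e+00] Fd [ 0.5 -0.3] -3.3 op 0.317
```

View pics/s7.png

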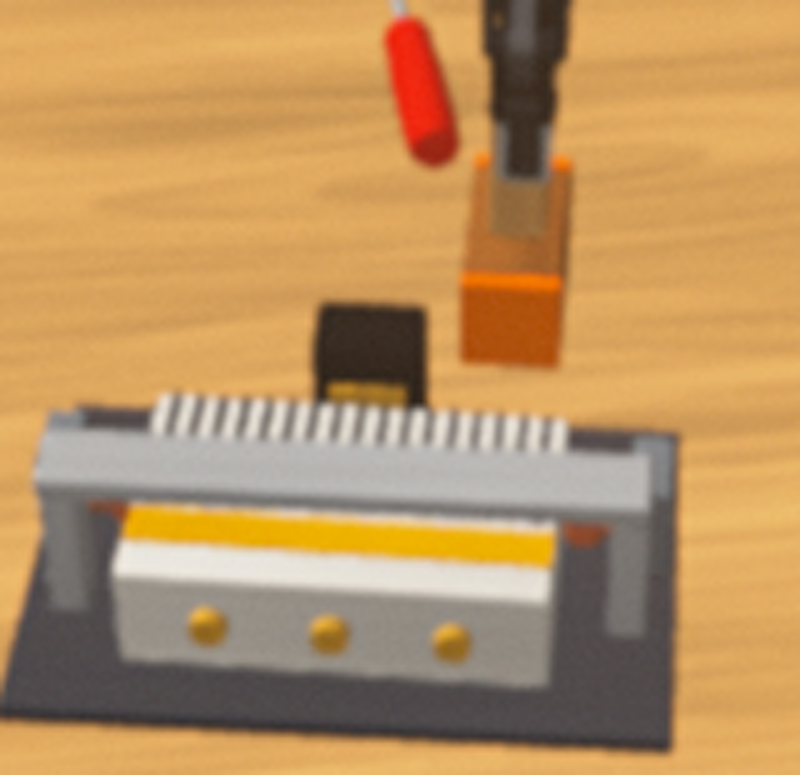

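View pics/t7.png

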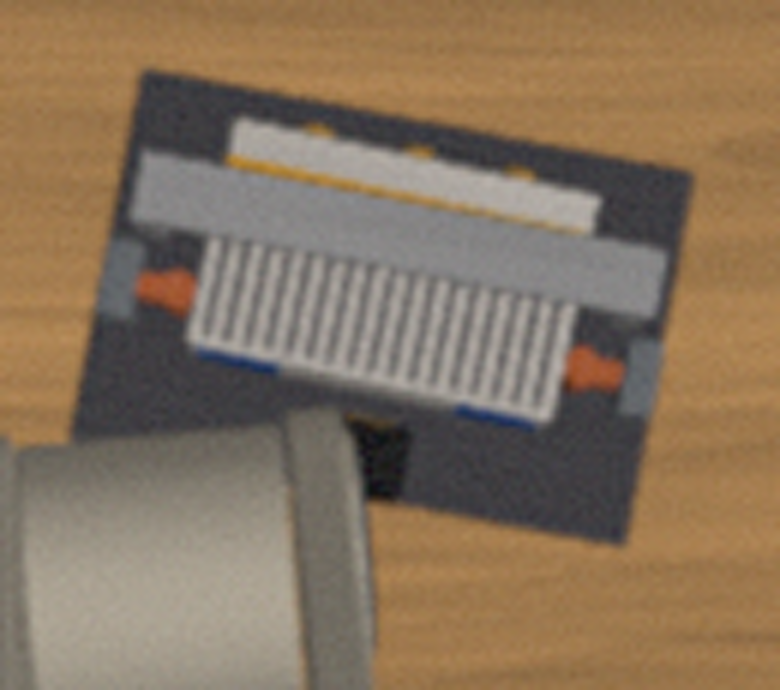

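```bash
python3 - <<'E'
from h import *
ms([(112,573),(550,602)],[(188,345),(553,424),(234,118),(600,196)])
E
python3 -m creep '[{"dp":[-25,0,0],"angular":[0,0,0],"fingers":10},{"dp":[-55,2,0],"angular":[0,0,0],"fingers":10},{"dp":[-85,4,0],"angular":[0,0,0],"fingers":10},{"dp":[-104,5,0],"angular":[0,0,0],"fingers":10},{"dp":[-111,5,0],"angular":[0,0,0],"fingers":10}]'
python3 -m creep '[{"dp":[0,5,0],"angular":[0,0,0],"fingers":10}]'
python3 -c "
from h import *
dk();god(-86,-54,92)"
```

```text
scene [[66.7, -82.1], [71.8, 76.7]]
top [[-33.3, 79.5], [-37.8, -79.4], [66.6, 78.5], [62.3, -81.7]]
clock: 11.42
eef_pos: [478.7, -67.9, 92.5]
tcp_rot: [3.14, 0.001, 1.387]
contact_force: [0.9, 0.0, -3.1]
opening: 0.324
clock: 11.5
eef_pos: [482.4, -67.6, 92.2]
tcp_rot: [-3.141, 0.0, 1.386]
contact_force: [-0.3, -0.5, -4.1]
opening: 0.32
t 11.5 dockxy [-136.2  -54.6] z 92.2 rpy [-3.1410e+00  5.0000e-04  1.3864e+00] Fd [-0.2 -0.6] -4.1 op 0.32
dp [ 0.8 50.2  0.2] ang [-0.0006  0.0005 -0.0044]
```

```bash
python3 -m creep '[{"dp":[1,15,0],"angular":[0,0,-0.004],"fingers":10},{"dp":[1,32,0],"angular":[0,0,-0.004],"fingers":10},{"dp":[1,43,0],"angular":[0,0,-0.004],"fingers":10},{"dp":[1,48,0],"angular":[0,0,-0.004],"fingers":10},{"dp":[1,50,0],"angular":[0,0,-0.004],"fingers":10}]'
python3 -c "
from h import *
dk()"
python3 -m creep '[{"dp":[0,2,0],"angular":[0,0,0],"fingers":10},{"dp":[0,4,0],"angular":[0,0,0],"fingers":10},{"dp":[0,6,0],"angular":[0,0,0],"fingers":10},{"dp":[0,8,0],"angular":[0,0,0],"fingers":10}]'
python3 -c "
from h import *
dk()"
python3 -m creep '[{"dp":[0,2,0],"angular":[0,0,0],"fingers":10},{"dp":[0,4,0],"angular":[0,0,0],"fingers":10},{"dp":[0,6,0],"angular":[0,0,0],"fingers":10},{"dp":[0,8,0],"angular":[0,0,0],"fingers":10}]'
python3 -c "
from h import *
dk()"
```

```text
clock: 11.92
eef_pos: [532.8, -73.7, 92.0]
tcp_rot: [-3.141, 0.0, 1.393]
contact_force: [0.4, 0.0, -4.0]
opening: 0.315
t 11.92 dockxy [-85.6 -51.6] z 92.0 rpy [-3.1413e+00  1.0000e-04  1.3934e+00] Fd [0.4 0.1] -4.0 op 0.315
clock: 12.25
eef_pos: [537.9, -75.1, 91.9]
tcp_rot: [-3.138, 0.0, 1.393]
contact_force: [-6.7, 3.4, 0.7]
opening: 0.316
t 12.25 dockxy [-80.3 -52.1] z 91.9 rpy [-3.1377e+00  1.0000e-04  1.3926e+00] Fd [-7.2  2.2] 0.7 op 0.316
clock: 12.58
eef_pos: [542.6, -76.7, 91.2]
tcp_rot: [-3.131, 0.001, 1.393]
contact_force: [-14.5, -0.0, 3.6]
opening: 0.319
t 12.58 dockxy [-75.4 -52.9] z 91.2 rpy [-3.1314e+00  1.2000e-03  1.3927e+00] Fd [-14.3  -2.6] 3.6 op 0.319
```

```bash
python3 -m creep '[{"dp":[0,2,0],"angular":[0,0,0],"fingers":10},{"dp":[0,4,0],"angular":[0,0,0],"fingers":10},{"dp":[0,5,0],"angular":[0,0,0],"fingers":10}]'
python3 -c "
from h import *
dk()"
python3 -m creep '[{"dp":[0,-10,0],"angular":[0,0,0],"fingers":10},{"dp":[0,-35,0],"angular":[0,0,0],"fingers":10},{"dp":[0,-65,0],"angular":[0,0,0],"fingers":10},{"dp":[0,-78,0],"angular":[0,0,0],"fingers":10},{"dp":[0,-78,0],"angular":[0,0,0],"fingers":10}]'
python3 - <<'E'
from h import *
dk();shot(8)
E
```

```text
clock: 12.83
eef_pos: [546.5, -77.7, 90.8]
tcp_rot: [-3.129, 0.002, 1.393]
contact_force: [-15.9, -2.3, 5.8]
opening: 0.317
t 12.83 dockxy [-71.3 -53.1] z 90.8 rpy [-3.1293e+00  1.6000e-03  1.3931e+00] Fd [-15.2  -5.2] 5.8 op 0.317
clock: 13.25
eef_pos: [471.3, -63.4, 91.7]
tcp_rot: [-3.137, 0.0, 1.393]
contact_force: [-0.0, -0.5, -3.7]
opening: 0.322
t 13.25 dockxy [-147.9  -52.5] z 91.7 rpy [-3.1372e+00  3.0000e-04  1.3927e+00] Fd [ 0.1 -0.5] -3.7 op 0.322
```

View pics/s8.png

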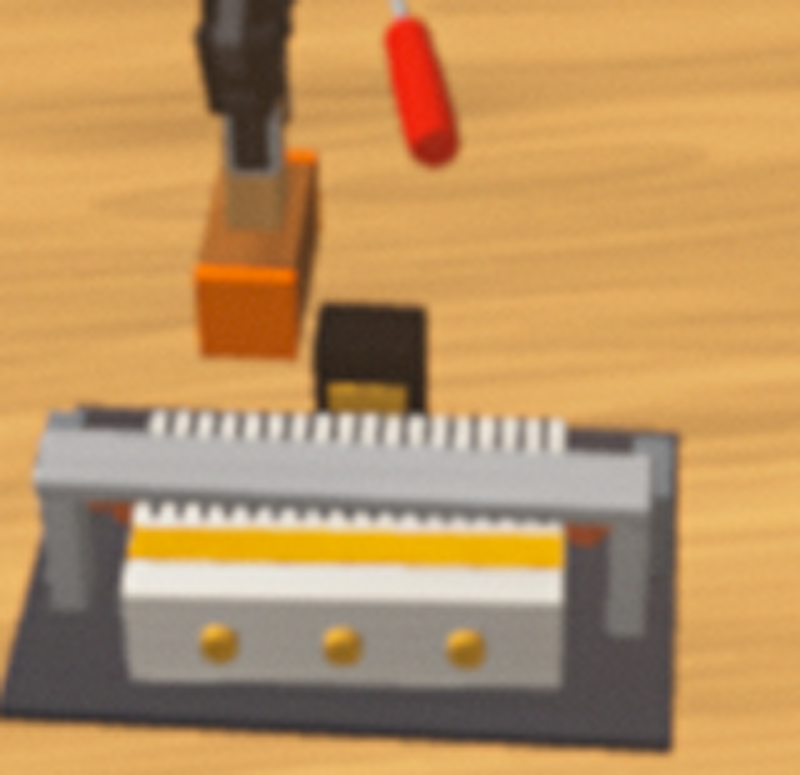

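View pics/t8.png

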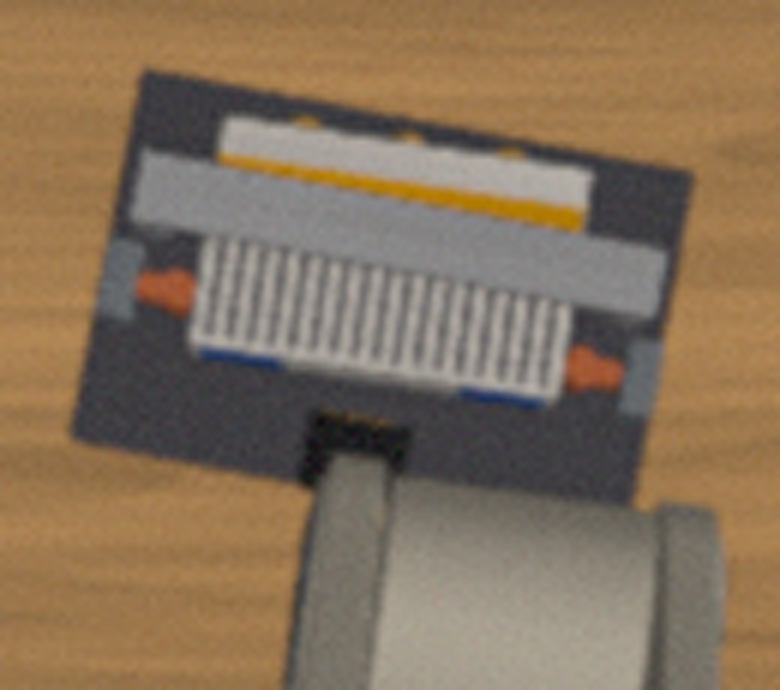

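```bash
python3 - <<'E'
from h import *
ms([(122,595),(563,604)],[(190,347),(555,402),(223,116),(594,172)])
E
python3 -m creep '[{"dp":[25,0,0],"angular":[0,0,0],"fingers":10},{"dp":[55,2,0],"angular":[0,0,0],"fingers":10},{"dp":[85,4,0],"angular":[0,0,0],"fingers":10},{"dp":[104,5,0],"angular":[0,0,0],"fingers":10},{"dp":[111,5,0],"angular":[-0.004,0,0],"fingers":10}]'
python3 -m creep '[{"dp":[0,5,0],"angular":[0,0,0],"fingers":10}]'
python3 -c "
from h import *
dk();god(-82,59,92)"
```

```text
scene [[77.5, -76.7], [72.5, 81.4]]
top [[-34.0, 78.5], [-28.4, -78.6], [66.6, 83.3], [72.0, -77.4]]
clock: 13.77
eef_pos: [502.5, 46.7, 92.6]
tcp_rot: [3.136, -0.001, 1.394]
contact_force: [-0.3, 0.4, -3.7]
opening: 0.318
clock: 13.85
eef_pos: [505.4, 44.9, 92.1]
tcp_rot: [3.138, 0.0, 1.395]
contact_force: [0.4, -0.2, -3.6]
opening: 0.319
t 13.85 dockxy [-133.7   60.1] z 92.1 rpy [3.1379 0.     1.3951] Fd [ 0.4 -0.2] -3.6 op 0.319
dp [-1.3 51.7  0.3] ang [0.0037 0.     0.0043]
```

```bash
python3 -m creep '[{"dp":[-1,15,0],"angular":[0.003,0,0.004],"fingers":10},{"dp":[-1,32,0],"angular":[0.003,0,0.004],"fingers":10},{"dp":[-1,44,0],"angular":[0.003,0,0.004],"fingers":10},{"dp":[-1,49,0],"angular":[0.003,0,0.004],"fingers":10},{"dp":[-1,52,0],"angular":[0.003,0,0.004],"fingers":10}]'
python3 -c "
from h import *
dk()"
python3 -m creep '[{"dp":[0,2,0],"angular":[0,0,0],"fingers":10},{"dp":[0,4,0],"angular":[0,0,0],"fingers":10},{"dp":[0,6,0],"angular":[0,0,0],"fingers":10},{"dp":[0,8,0],"angular":[0,0,0],"fingers":10}]'
python3 -c "
from h import *
dk()"
python3 -m creep '[{"dp":[0,2,0],"angular":[0,0,0],"fingers":10},{"dp":[0,4,0],"angular":[0,0,0],"fingers":10},{"dp":[0,6,0],"angular":[0,0,0],"fingers":10},{"dp":[0,8,0],"angular":[0,0,0],"fingers":10}]'
python3 -c "
from h import *
dk()"
```

```text
clock: 14.27
eef_pos: [556.7, 32.1, 92.2]
tcp_rot: [3.141, 0.0, 1.388]
contact_force: [-0.8, 0.3, -3.5]
opening: 0.319
t 14.27 dockxy [-80.9  56.8] z 92.2 rpy [3.1411e+00 4.0000e-04 1.3878e+00] Fd [-0.9  0.2] -3.5 op 0.319
clock: 14.6
eef_pos: [562.4, 31.7, 92.1]
tcp_rot: [-3.139, 0.001, 1.389]
contact_force: [-8.2, 2.1, 0.7]
opening: 0.322
t 14.6 dockxy [-75.3  57.4] z 92.1 rpy [-3.1390e+00  8.0000e-04  1.3889e+00] Fd [-8.4  0.6] 0.7 op 0.322
clock: 14.93
eef_pos: [568.0, 31.2, 91.6]
tcp_rot: [-3.134, 0.001, 1.389]
contact_force: [-10.2, 5.4, 2.3]
opening: 0.32
t 14.93 dockxy [-69.7  57.8] z 91.6 rpy [-3.1344e+00  6.0000e-04  1.3890e+00] Fd [-11.    3.4] 2.3 op 0.32
```

```bash
python3 -m creep '[{"dp":[0,2,0],"angular":[0,0,0],"fingers":10},{"dp":[0,4,0],"angular":[0,0,0],"fingers":10}]'
python3 -c "
from h import *
dk()"
python3 -m creep '[{"dp":[0,-10,0],"angular":[0,0,0],"fingers":10},{"dp":[0,-38,0],"angular":[0,0,0],"fingers":10},{"dp":[0,-70,0],"angular":[0,0,0],"fingers":10},{"dp":[0,-83,0],"angular":[0,0,0],"fingers":10},{"dp":[0,-83,0],"angular":[0,0,0],"fingers":10}]'
python3 - <<'E'
from h import *
dk();shot(9)
E
```

```text
clock: 15.1
eef_pos: [570.8, 30.7, 91.4]
tcp_rot: [-3.132, 0.0, 1.388]
contact_force: [-14.0, 7.6, 3.8]
opening: 0.32
t 15.1 dockxy [-66.8  57.9] z 91.4 rpy [-3.1320e+00  5.0000e-04  1.3882e+00] Fd [-15.2   4.9] 3.8 op 0.32
clock: 15.52
eef_pos: [489.6, 44.9, 91.8]
tcp_rot: [-3.138, 0.001, 1.39]
contact_force: [0.2, -0.1, -3.4]
opening: 0.317
t 15.52 dockxy [-149.3   57.3] z 91.8 rpy [-3.1382e+00  1.3000e-03  1.3897e+00] Fd [ 0.2 -0.1] -3.4 op 0.317
```

View pics/t9.png

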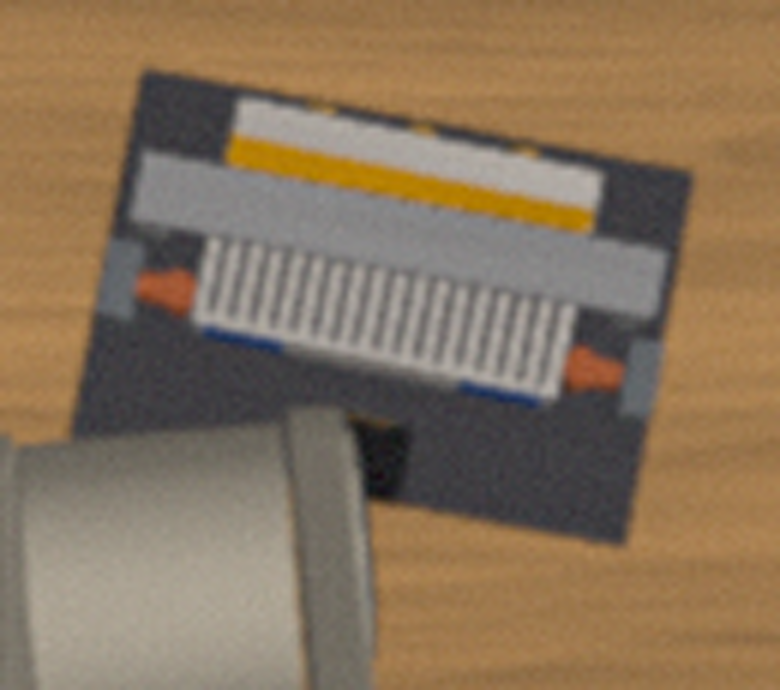

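```bash
python3 - <<'E'
from h import *
ms(None,[(194,323),(558,401),(240,96),(604,173)])
E
python3 -m creep '[{"dp":[-25,0,0],"angular":[0,0,0],"fingers":10},{"dp":[-55,3,0],"angular":[0,0,0],"fingers":10},{"dp":[-85,6,0],"angular":[0,0,0],"fingers":10},{"dp":[-104,8,0],"angular":[0,0,0],"fingers":10},{"dp":[-112,8,0],"angular":[0,0,0],"fingers":10}]'
python3 -m creep '[{"dp":[0,5,0],"angular":[0,0,0],"fingers":10}]'
python3 -c "
from h import *
dk();god(-76,-54,92)"
```

```text
top [[-23.6, 78.8], [-27.8, -79.8], [76.5, 77.7], [72.4, -81.6]]
clock: 16.03
eef_pos: [482.8, -69.5, 92.7]
tcp_rot: [3.139, 0.001, 1.387]
contact_force: [0.2, -0.4, -3.2]
opening: 0.316
clock: 16.12
eef_pos: [486.4, -69.4, 92.3]
tcp_rot: [3.141, 0.001, 1.387]
contact_force: [0.0, -0.6, -3.9]
opening: 0.317
t 16.12 dockxy [-131.9  -55.7] z 92.3 rpy [3.1414e+00 5.0000e-04 1.3866e+00] Fd [ 0.1 -0.6] -3.9 op 0.317
dp [ 2.  55.9  0.4] ang [ 0.0002  0.0005 -0.0042]
```

```bash
python3 -m creep '[{"dp":[2,17,0],"angular":[0,0,-0.004],"fingers":10},{"dp":[2,36,0],"angular":[0,0,-0.004],"fingers":10},{"dp":[2,48,0],"angular":[0,0,-0.004],"fingers":10},{"dp":[2,53,0],"angular":[0,0,-0.004],"fingers":10},{"dp":[2,56,0],"angular":[0,0,-0.004],"fingers":10}]'
python3 -c "
from h import *
dk()"
python3 -m creep '[{"dp":[0,2,0],"angular":[0,0,0],"fingers":10},{"dp":[0,4,0],"angular":[0,0,0],"fingers":10},{"dp":[0,6,0],"angular":[0,0,0],"fingers":10},{"dp":[0,8,0],"angular":[0,0,0],"fingers":10}]'
python3 -c "
from h import *
dk()"
python3 -m creep '[{"dp":[0,2,0],"angular":[0,0,0],"fingers":10},{"dp":[0,4,0],"angular":[0,0,0],"fingers":10},{"dp":[0,6,0],"angular":[0,0,0],"fingers":10},{"dp":[0,8,0],"angular":[0,0,0],"fingers":10}]'
python3 -c "
from h import *
dk()"
```

```text
clock: 16.53
eef_pos: [543.1, -75.4, 92.2]
tcp_rot: [3.141, 0.0, 1.393]
contact_force: [0.0, 0.1, -3.3]
opening: 0.318
t 16.53 dockxy [-75.1 -51.5] z 92.2 rpy [3.1410e+00 1.0000e-04 1.3933e+00] Fd [0.  0.1] -3.3 op 0.318
clock: 16.87
eef_pos: [548.1, -76.9, 92.1]
tcp_rot: [-3.138, 0.0, 1.393]
contact_force: [-8.7, 3.0, 1.4]
opening: 0.318
t 16.87 dockxy [-69.9 -52.1] z 92.1 rpy [-3.1383e+00  1.0000e-04  1.3926e+00] Fd [-9.1  1.4] 1.4 op 0.318
clock: 17.2
eef_pos: [552.8, -78.5, 91.4]
tcp_rot: [-3.132, 0.001, 1.393]
contact_force: [-14.9, -0.8, 4.0]
opening: 0.321
t 17.2 dockxy [-65.  -52.8] z 91.4 rpy [-3.1320e+00  1.2000e-03  1.3928e+00] Fd [-14.5  -3.5] 4.0 op 0.321
```

```bash
python3 -m creep '[{"dp":[0,2,0],"angular":[0,0,0],"fingers":10},{"dp":[0,3.5,0],"angular":[0,0,0],"fingers":10}]'
python3 -c "
from h import *
dk()"
python3 -m creep '[{"dp":[0,-10,0],"angular":[0,0,0],"fingers":10},{"dp":[0,-38,0],"angular":[0,0,0],"fingers":10},{"dp":[0,-70,0],"angular":[0,0,0],"fingers":10},{"dp":[0,-85,0],"angular":[0,0,0],"fingers":10},{"dp":[0,-85,0],"angular":[0,0,0],"fingers":10}]'
python3 - <<'E'
from h import *
dk();shot(10)
E
```

```text
clock: 17.37
eef_pos: [555.2, -79.2, 91.1]
tcp_rot: [-3.13, 0.002, 1.393]
contact_force: [-17.5, -0.4, 6.6]
opening: 0.315
t 17.37 dockxy [-62.5 -53. ] z 91.1 rpy [-3.1299e+00  1.5000e-03  1.3932e+00] Fd [-17.1  -3.5] 6.6 op 0.315
clock: 17.78
eef_pos: [472.8, -63.7, 91.8]
tcp_rot: [-3.138, 0.0, 1.393]
contact_force: [0.1, -0.4, -3.5]
opening: 0.32
t 17.78 dockxy [-146.4  -52.5] z 91.8 rpy [-3.1378e+00  3.0000e-04  1.3927e+00] Fd [ 0.2 -0.4] -3.5 op 0.32
```

View pics/t10.png

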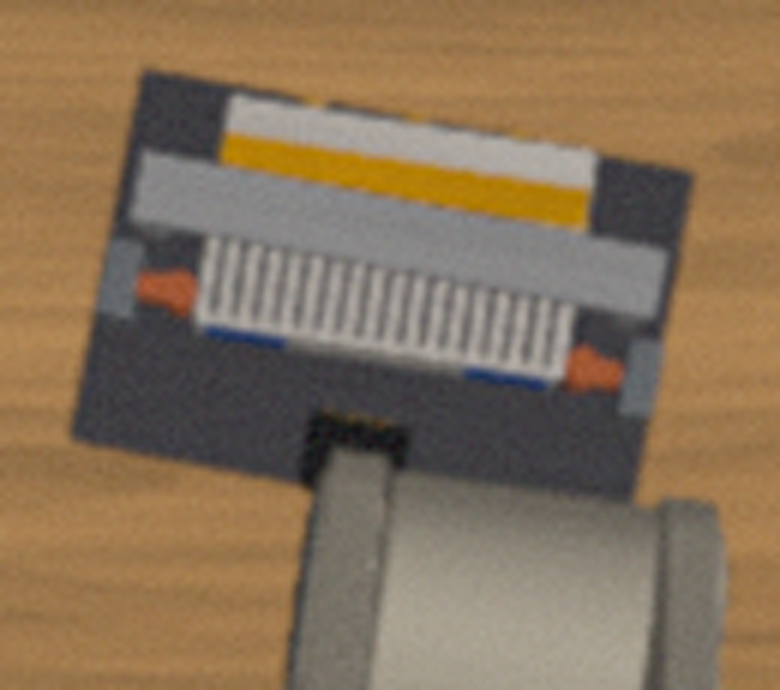

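View pics/s10.png

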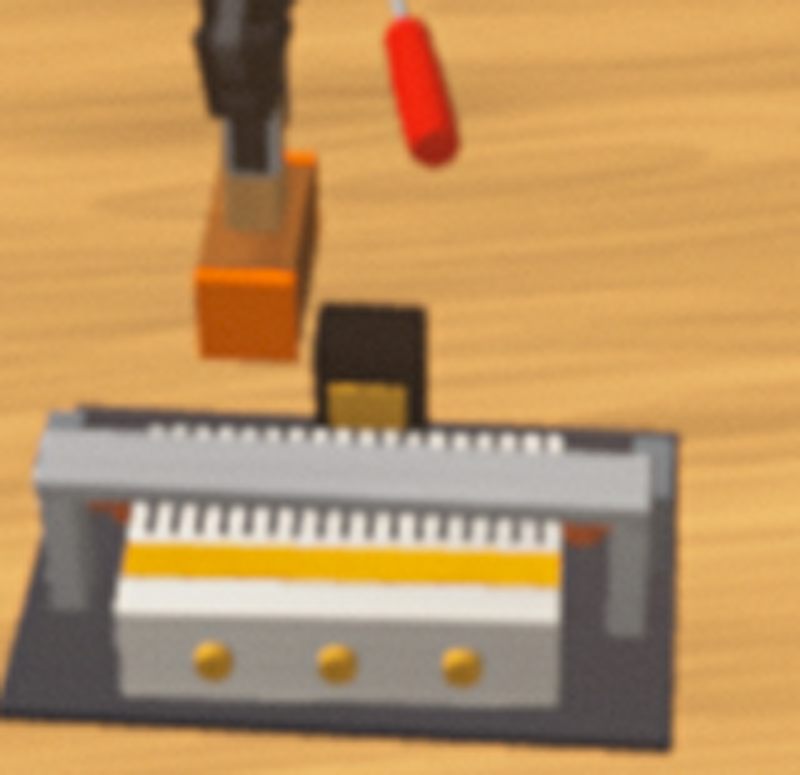

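```bash
python3 - <<'E'
from h import *
ms([(114,613),(560,622)],[(199,325),(564,381),(231,93),(600,149)])
E
python3 -m creep '[{"dp":[25,0,0],"angular":[0,0,0],"fingers":10},{"dp":[55,2,0],"angular":[0,0,0],"fingers":10},{"dp":[85,4,0],"angular":[0,0,0],"fingers":10},{"dp":[104,6,0],"angular":[0,0,0],"fingers":10},{"dp":[111,8,0],"angular":[-0.004,0,0],"fingers":10}]'
python3 -m creep '[{"dp":[0,5,0],"angular":[0,0,0],"fingers":10}]'
python3 -c "
from h import *
dk();god(-72,59,92)"
```

```text
scene [[86.6, -78.1], [81.5, 80.7]]
top [[-24.0, 76.5], [-18.9, -80.8], [77.1, 81.7], [82.3, -78.1]]
clock: 18.3
eef_pos: [507.4, 45.8, 92.7]
tcp_rot: [3.135, -0.001, 1.394]
contact_force: [0.4, 0.3, -3.6]
opening: 0.317
clock: 18.38
eef_pos: [510.9, 43.9, 92.4]
tcp_rot: [3.136, -0.0, 1.395]
contact_force: [0.5, 0.4, -2.8]
opening: 0.319
t 18.38 dockxy [-128.1   60.1] z 92.4 rpy [ 3.1363e+00 -1.0000e-04  1.3951e+00] Fd [0.5 0.5] -2.8 op 0.319
dp [-1.3 56.1  0.7] ang [ 0.0053 -0.0001  0.0043]
```

```bash
python3 -m creep '[{"dp":[-1,17,0],"angular":[0.005,0,0.004],"fingers":10},{"dp":[-1,36,0],"angular":[0.005,0,0.004],"fingers":10},{"dp":[-1,48,0],"angular":[0.005,0,0.004],"fingers":10},{"dp":[-1,53,0],"angular":[0.005,0,0.004],"fingers":10},{"dp":[-1,56,0],"angular":[0.005,0,0.004],"fingers":10}]'
python3 -c "
from h import *
dk()"
python3 -m creep '[{"dp":[0,2,0],"angular":[0,0,0],"fingers":10},{"dp":[0,4,0],"angular":[0,0,0],"fingers":10},{"dp":[0,6,0],"angular":[0,0,0],"fingers":10},{"dp":[0,8,0],"angular":[0,0,0],"fingers":10}]'
python3 -c "
from h import *
dk()"
python3 -m creep '[{"dp":[0,2,0],"angular":[0,0,0],"fingers":10},{"dp":[0,4,0],"angular":[0,0,0],"fingers":10},{"dp":[0,4,0],"angular":[0,0,0],"fingers":10}]'
python3 -c "
from h import *
dk()"
```

```text
clock: 18.8
eef_pos: [565.6, 30.4, 92.4]
tcp_rot: [-3.141, 0.0, 1.388]
contact_force: [-0.6, 0.4, -3.9]
opening: 0.317
t 18.8 dockxy [-71.9  56.6] z 92.4 rpy [-3.1410e+00  5.0000e-04  1.3877e+00] Fd [-0.6  0.3] -3.9 op 0.317
clock: 19.13
eef_pos: [571.9, 30.1, 92.4]
tcp_rot: [-3.139, 0.001, 1.389]
contact_force: [-8.5, 1.2, 2.0]
opening: 0.318
t 19.13 dockxy [-65.7  57.5] z 92.4 rpy [-3.1393e+00  5.0000e-04  1.3889e+00] Fd [-8.6 -0.3] 2.0 op 0.318
clock: 19.38
eef_pos: [573.6, 30.0, 92.0]
tcp_rot: [-3.135, 0.001, 1.389]
contact_force: [-7.9, 3.0, 0.7]
opening: 0.319
t 19.38 dockxy [-63.9  57.7] z 92.0 rpy [-3.1346e+00  8.0000e-04  1.3891e+00] Fd [-8.3  1.5] 0.7 op 0.319
```

```bash
python3 -m creep '[{"dp":[0,2,0],"angular":[0,0,0],"fingers":10},{"dp":[0,4,0],"angular":[0,0,0],"fingers":10}]'
python3 -c "
from h import *
dk()"
python3 -m creep '[{"dp":[0,-10,0],"angular":[0,0,0],"fingers":10},{"dp":[0,-38,0],"angular":[0,0,0],"fingers":10},{"dp":[0,-70,0],"angular":[0,0,0],"fingers":10},{"dp":[0,-90,0],"angular":[0,0,0],"fingers":10},{"dp":[0,-90,0],"angular":[0,0,0],"fingers":10}]'
python3 - <<'E'
from h import *
dk();shot(11)
E
```

```text
clock: 19.55
eef_pos: [576.8, 29.7, 91.9]
tcp_rot: [-3.133, 0.0, 1.389]
contact_force: [-12.5, 6.0, 4.3]
opening: 0.317
t 19.55 dockxy [-60.7  57.9] z 91.9 rpy [-3.1333e+00  4.0000e-04  1.3889e+00] Fd [-13.3   3.7] 4.3 op 0.317
clock: 19.97
eef_pos: [486.4, 45.3, 91.9]
tcp_rot: [-3.136, 0.002, 1.389]
contact_force: [-1.1, -0.5, -3.7]
opening: 0.317
t 19.97 dockxy [-152.5   57.1] z 91.9 rpy [-3.1359e+00  1.5000e-03  1.3895e+00] Fd [-1.  -0.7] -3.7 op 0.317
```

View pics/t11.png

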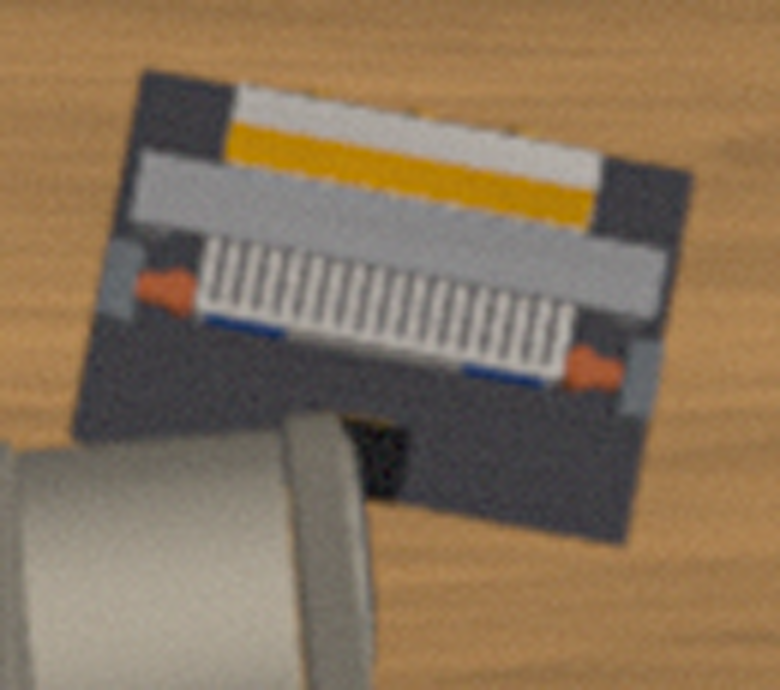

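View pics/s11.png

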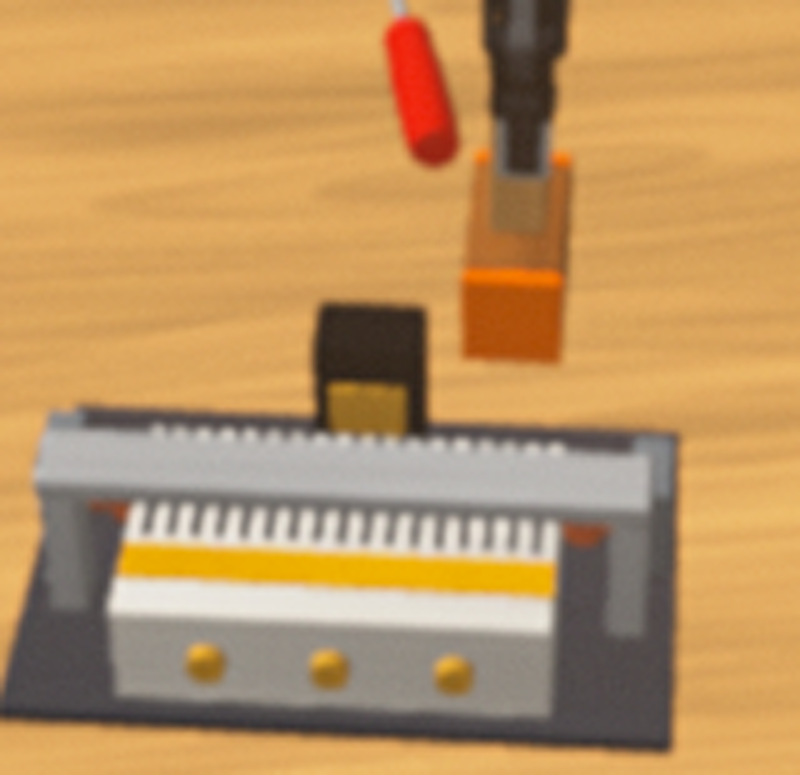

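```bash
python3 - <<'E'
from h import *
ms([(108,612),(552,632),(118,572),(556,592)],[(198,308),(562,380),(236,83),(603,154),(229,160),(592,228)])
# robust edges via colour masks in top
t=optics.grab_frame('top').astype(int)
m=((t[...,2]>150)&(t[...,0]<60)&(t[...,1]>100)).astype(np.uint8);m[:165]=0;m[265:]=0;m[:,:300]=0;m[:,420:]=0
n,l,s,c=cv2.connectedComponentsWithStats(m);k=1+s[1:,4].argmax();ys,xs=np.nonzero(l==k)
rc=cv2.minAreaRect(np.c_[xs,ys].astype(np.float32));b=cv2.boxPoints(rc)
w=onz('top',b,58);print(((w[:,:2]-DO)@Rd).round(1))
E
```

```text
scene [[86.2, -80.3], [86.5, 78.0], [66.1, -80.0], [66.6, 78.6]]
top [[-16.9, 78.3], [-18.6, -79.9], [81.7, 80.4], [80.4, -79.8], [48.3, 77.2], [48.1, -80.8]]
[[ 49.1  78.6]
 [ 64.   78.6]
 [ 62.9 -78.6]
 [ 48.1 -78.4]]
```

```bash
python3 -m creep '[{"dp":[2,0,-20],"angular":[-0.005,0,0],"fingers":10},{"dp":[2,0,-45],"angular":[-0.005,0,0],"fingers":10},{"dp":[2,0,-65],"angular":[-0.005,0,0],"fingers":10},{"dp":[2,0,-72],"angular":[-0.005,0,0],"fingers":10},{"dp":[2,0,-72],"angular":[-0.005,0,0],"fingers":10}]'
python3 -c "
from h import *
dk();go([467,298.5,163],1.196)"
```

```text
clock: 20.53
eef_pos: [494.7, 47.0, 166.4]
tcp_rot: [3.133, -0.001, 1.389]
contact_force: [0.3, 0.4, -4.0]
opening: 0.316
t 20.53 dockxy [-144.6   60.3] z 166.4 rpy [ 3.1329e+00 -1.0000e-03  1.3886e+00] Fd [0.3 0.4] -4.0 op 0.316
dp [242.3 -72.9   3. ] ang [ 0.0086 -0.0018  0.1926]
```

```bash
python3 -m creep '[{"dp":[30,-9,0],"angular":[0.004,0,0.05],"fingers":10},{"dp":[65,-20,0],"angular":[0.004,0,0.1],"fingers":10},{"dp":[100,-30,0],"angular":[0.004,0,0.15],"fingers":10},{"dp":[135,-41,0],"angular":[0.004,0,0.193],"fingers":10},{"dp":[165,-50,0],"angular":[0.004,0,0.193],"fingers":10}]'
python3 -c "
from h import *
st();go([467,298.5,163],1.196)"
```

```text
clock: 20.95
eef_pos: [472.5, 220.1, 162.9]
tcp_rot: [-3.141, 0.0, 1.193]
contact_force: [0.5, 1.0, -3.8]
opening: 0.322
t 20.95 p [472.5 220.1 162.9] rpy [-3.1408e+00  5.0000e-04  1.1928e+00] F [ 0.5  1.  -3.8] T [-0.01 -0.01  0.02] op 0.322 q [0.43 0.27 1.92 0.   0.95 0.81]
dp [ 70.8 -34.1  -0.1] ang [-0.0008  0.0005 -0.0032]
```

```bash
python3 -m creep '[{"dp":[25,-12,0],"angular":[0,0,0],"fingers":10},{"dp":[48,-23,0],"angular":[0,0,0],"fingers":10},{"dp":[63,-31,0],"angular":[0,0,0],"fingers":10},{"dp":[70,-34,0],"angular":[0,0,0],"fingers":10},{"dp":[70,-34,0],"angular":[0,0,0],"fingers":10}]'
python3 -m creep '[{"dp":[0,0,0],"angular":[0,0,0],"fingers":10},{"dp":[0,0,0],"angular":[0,0,0],"fingers":10}]'
python3 - <<'E'
from h import *
st();go([467,298.5,83],1.196)
s=optics.grab_frame('scene');crop('',s,380,110,490,250,5,'pics/s12.png')
t=optics.grab_frame('top');crop('',t,170,220,270,320,6,'pics/t12.png')
E
```

```text
clock: 21.37
eef_pos: [466.8, 297.1, 163.0]
tcp_rot: [-3.141, 0.001, 1.198]
contact_force: [0.5, -0.1, -3.2]
opening: 0.316
clock: 21.53
eef_pos: [467.0, 294.7, 163.6]
tcp_rot: [-3.141, 0.001, 1.195]
contact_force: [1.0, -0.7, -3.6]
opening: 0.318
t 21.53 p [467.  294.7 163.6] rpy [-3.1412e+00  1.2000e-03  1.1953e+00] F [ 1.  -0.7 -3.6] T [ 0.07 -0.01 -0.04] op 0.318 q [ 0.56  0.32  1.85 -0.    0.97  0.94]
dp [ 3.6 -1.3 80.6] ang [-0.0004  0.0012 -0.0007]
```

View pics/s12.png

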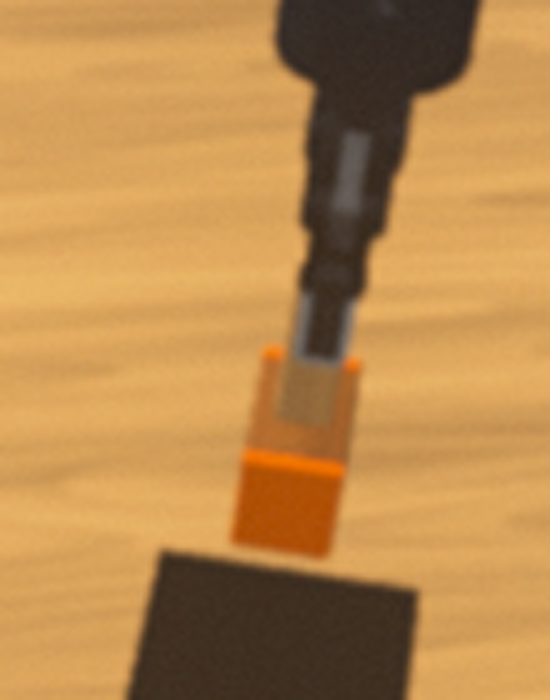

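```bash
python3 -m creep '[{"dp":[3,-1,20],"angular":[0,0,0],"fingers":10},{"dp":[3,-1,45],"angular":[0,0,0],"fingers":10},{"dp":[3,-1,63],"angular":[0,0,0],"fingers":10},{"dp":[3,-1,71],"angular":[0,0,0],"fingers":10},{"dp":[3,-1,75],"angular":[0,0,0],"fingers":10}]'
python3 -m creep '[{"dp":[0,0,1],"angular":[0,0,0],"fingers":10},{"dp":[0,0,2],"angular":[0,0,0],"fingers":10}]'
python3 - <<'E'
from h import *
st();go([467,298.5,83],1.196)
E
```

```text
clock: 22.05
eef_pos: [466.8, 298.0, 88.2]
tcp_rot: [-3.14, 0.002, 1.195]
contact_force: [-0.6, 0.4, -3.3]
opening: 0.319
clock: 22.22
eef_pos: [468.0, 299.2, 88.1]
tcp_rot: [3.141, -0.001, 1.195]
contact_force: [-0.0, -0.4, -3.4]
opening: 0.317
t 22.22 p [468.  299.2  88.1] rpy [ 3.1407e+00 -1.1000e-03  1.1954e+00] F [-0.  -0.4 -3.4] T [ 0.04 -0.05 -0.01] op 0.317 q [ 0.57  0.43  1.9  -0.    0.82  0.94]
dp [-1.  -0.7  5.1] ang [ 0.0009 -0.0011 -0.0006]
```

```bash
python3 -m creep '[{"dp":[0,0,1.5],"angular":[0,0,0],"fingers":10},{"dp":[0,0,3],"angular":[0,0,0],"fingers":10},{"dp":[0,0,4],"angular":[0,0,0],"fingers":10},{"dp":[0,0,4],"angular":[0,0,0],"fingers":10}]'
python3 -m creep '[{"dp":[0,0,0.7],"angular":[0,0,0],"fingers":10},{"dp":[0,0,1.2],"angular":[0,0,0],"fingers":10},{"dp":[0,0,1.2],"angular":[0,0,0],"fingers":10}]'
```

```text
clock: 22.55
eef_pos: [467.4, 299.2, 83.6]
tcp_rot: [3.141, -0.001, 1.196]
contact_force: [0.2, 0.3, -3.4]
opening: 0.314
clock: 22.8
eef_pos: [467.5, 299.1, 82.4]
tcp_rot: [3.141, -0.0, 1.196]
contact_force: [0.0, -0.9, -0.2]
opening: 0.32
```

```bash
python3 -m creep '[{"dp":[0,0,0.4],"angular":[0,0,0],"fingers":10},{"dp":[0,0,0.4],"angular":[0,0,0],"fingers":30},{"dp":[0,0,0.4],"angular":[0,0,0],"fingers":36},{"dp":[0,0,0.4],"angular":[0,0,0],"fingers":50},{"dp":[0,0,0.4],"angular":[0,0,0],"fingers":80}]' 20
python3 -m creep '[{"dp":[0,0,0],"angular":[0,0,0],"fingers":85},{"dp":[0,0,0],"angular":[0,0,0],"fingers":85},{"dp":[0,0,0],"angular":[0,0,0],"fingers":85}]'
python3 - <<'E'
from h import *
st()
s=optics.grab_frame('scene');crop('',s,380,110,490,270,4,'pics/s13.png')
E
```

```text
clock: 23.22
eef_pos: [467.4, 299.1, 81.8]
tcp_rot: [3.141, -0.0, 1.196]
contact_force: [0.1, 0.7, 0.8]
opening: 0.69
clock: 23.47
eef_pos: [467.3, 299.0, 81.7]
tcp_rot: [3.142, -0.0, 1.196]
contact_force: [0.0, -0.4, -0.6]
opening: 0.996
t 23.47 p [467.3 299.   81.7] rpy [ 3.1415e+00 -1.0000e-04  1.1958e+00] F [ 0.  -0.4 -0.6] T [-0.01 -0.02  0.02] op 0.996 q [ 0.57  0.43  1.9  -0.    0.8   0.94]
```

View pics/s13.png

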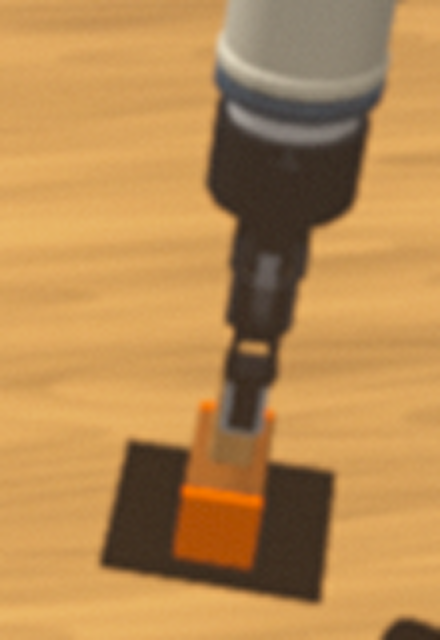

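```bash
python3 -m creep '[{"dp":[0,0,-15],"angular":[0,0,0],"fingers":85},{"dp":[0,0,-40],"angular":[0,0,0],"fingers":85},{"dp":[0,0,-75],"angular":[0,0,0],"fingers":85},{"dp":[0,0,-110],"angular":[0,0,0],"fingers":85},{"dp":[0,0,-130],"angular":[0,0,0],"fingers":85}]'
python3 -m creep '[{"dp":[30,-20,-10],"angular":[0,0,0],"fingers":85},{"dp":[65,-40,-10],"angular":[0,0,0],"fingers":85},{"dp":[100,-60,-10],"angular":[0,0,0],"fingers":85},{"dp":[135,-80,-10],"angular":[0,0,0],"fingers":85},{"dp":[160,-100,-10],"angular":[0,0,0],"fingers":85}]'
python3 -m creep '[{"dp":[35,-10,0],"angular":[0,0,0],"fingers":85},{"dp":[70,-20,0],"angular":[0,0,0],"fingers":85},{"dp":[105,-30,0],"angular":[0,0,0],"fingers":85},{"dp":[130,-40,0],"angular":[0,0,0],"fingers":85},{"dp":[130,-40,0],"angular":[0,0,0],"fingers":85}]'
python3 - <<'E'
from h import *
st()
cv2.imwrite('pics/sf.png',optics.grab_frame('scene'));t=optics.grab_frame('top')
cv2.imwrite('pics/tf.png',t)
crop('',t,285,165,415,280,6,'pics/tf1.png');crop('',t,180,240,260,315,8,'pics/tf2.png')
E
```

```text
clock: 23.93
eef_pos: [468.3, 299.7, 215.3]
tcp_rot: [3.139, -0.003, 1.196]
contact_force: [0.8, 1.0, 0.2]
opening: 0.993
clock: 24.35
eef_pos: [432.7, 487.4, 222.0]
tcp_rot: [3.141, -0.002, 1.196]
contact_force: [1.4, -0.3, 0.2]
opening: 0.996
clock: 24.77
eef_pos: [442.3, 624.9, 220.8]
tcp_rot: [-3.141, -0.002, 1.198]
contact_force: [-1.7, -0.2, -1.1]
opening: 0.996
t 24.77 p [442.3 624.9 220.8] rpy [-3.1409e+00 -2.0000e-03  1.1982e+00] F [-1.7 -0.2 -1.1] T [-0.01 -0.01  0.04] op 0.996 q [0.95 0.58 1.3  0.   1.26 1.32]
```

View pics/sf.png

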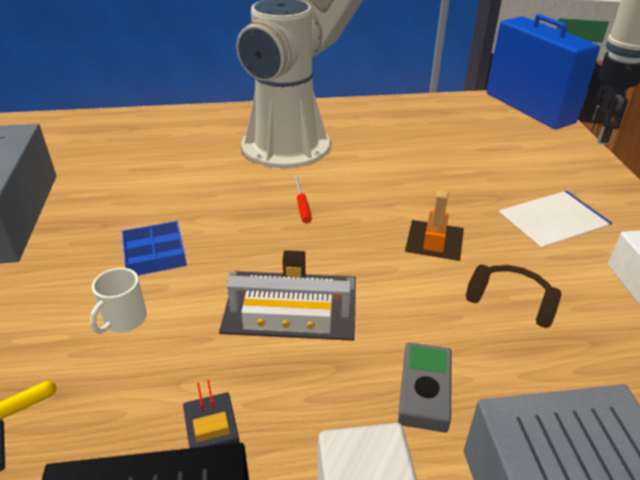

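View pics/tf1.png

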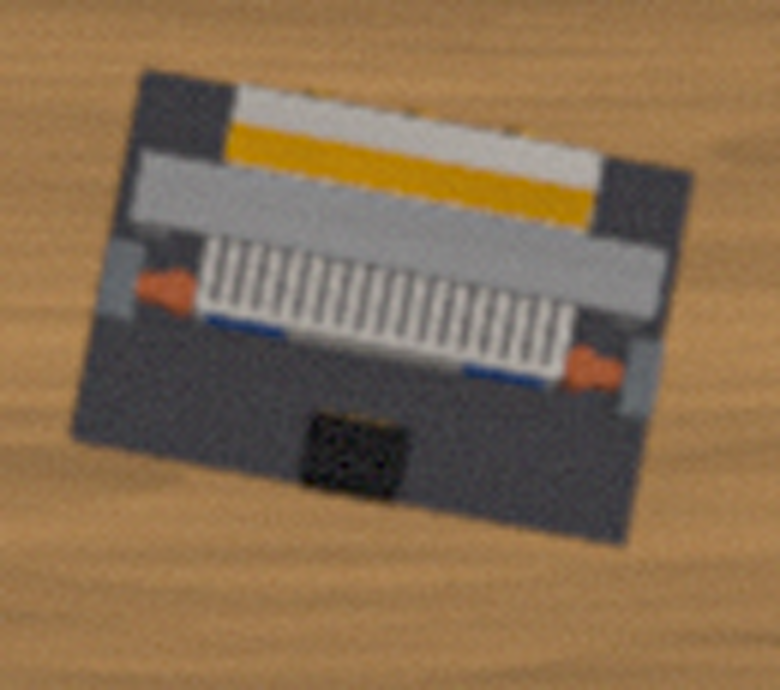

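View pics/tf2.png

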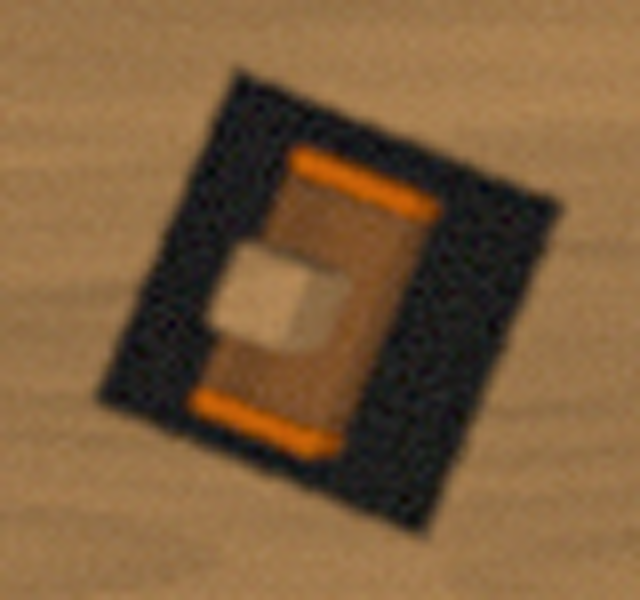

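```bash
python3 - <<'E'
from h import *
ms([(122,545),(557,566),(108,612),(552,632)])
st(); print(r.sign_off())
E
```

```text
scene [[52.2, -80.8], [53.4, 78.5], [86.2, -80.3], [86.5, 78.0]]
t 24.87 p [442.7 620.7 220.7] rpy [3.1416e+00 1.1000e-03 1.1971e+00] F [ 0.2 -0.5  0.3] T [-0.04  0.03  0.02] op 0.993 q [ 0.95  0.58  1.3  -0.    1.26  1.32]
the job is handed in; nothing more can be done
None
```

The job is done and handed in at about 25 s. I picked up the mallet by its handle and walked the module out with seven light taps, turn about, starting and ending on the left pad. The mallet now stands head-down near the middle of its mat, and the gripper let go and moved clear.

**Taps:** the highest force I read during them was about 18 N, at the sampled moments. One end was never more than about 9 mm ahead of the other in the pictures taken after each tap.

**Last checks:**
- **Module position:** the top view puts it about 31–32 mm forward of the dock's origin. That is past the 27 mm needed and short of the 45 mm limit.
- **Yellow band:** all of it is clear of the bar, and the scene view shows fins between the band and the bar.
- **Square in the dock:** it is about 1 mm out end to end, and both clips still press on the module.
- **Bench:** nothing else looks moved from where it started.

**Disagreement:** the scene camera reads about 4–5 mm further forward than the top camera throughout, and the mallet-contact estimate falls between them at about 34 mm. All three put the band clear of the bar. The top camera shows about 1 mm of skew and the scene camera about 0.3 mm; I left this uncorrected.

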